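Clear the nut drivers and probe into the component chest drawer

TASK

Clear up this bench: pull the drawer of the wooden chest well open by its brass handle, draw every nut driver out of the black rubber block, and put the drivers and the grey oscilloscope probe body in the drawer so that they lie inside it below its rim. Then push the drawer fully shut, let go, and leave everything else where it is.

Things in the scene. Friction and masses are not known exactly. Their poses are not given: they have to be found in the camera images.
- chest_front (a point): Middle of the front edge of the top of the wooden component chest (fixed, 280 mm deep along x, 300 wide along y, standing on the bench). The drawer front faces this frame's -x, towards the robot. The chest's top is flat at 102 mm above the bench for 150 mm behind this point; then a shallow tray rises to 132 mm, and at the rear a fixed lid stands open, leaning back, to 240 mm
- drawer (a joint): Drawer of the chest, in m: 0 fully shut, 0.20 fully open (a stop); it slides towards the chest's -x with about 2 N friction and stays where it is left; it may start up to 25 mm open
- drawer_handle (a point): Middle of the drawer's brass bar handle (moves with the drawer; axes as the chest's). The round bar runs along y, 100 mm long, 10 mm thick, its middle line 50 mm in front of the drawer front and 72 mm above the bench, 30 mm below the chest's flat top; it can be gripped from above with one finger either side of the bar
- drawer_floor (a point): Point on the drawer's inner floor, mid-width, 64 mm behind the inside of its front panel, 18 mm above the bench (moves with it; axes as the chest's). The inside runs from x = -0.064 to +0.184, y = -0.13 to +0.13 of this frame, 60 mm deep to the rim of its sides; the front panel rises 64 mm. When fully open, x up to +0.128 is open from above, then the chest begins; it leaves 12 mm above the rim
- block: Fixed black rubber block, 230 mm long (x) by 60 by 60 mm high, origin at the centre of its underside. Four square holes, 17 mm wide and 50 mm deep, in a row along its x at x = -90, -30, +30, +90 mm; nut drivers stand loosely in some of them, handle up. The block stands on the left or on the right of the bench
- probe: Loose grey probe body lying on the bench, 40 to 85 g, 142 mm long, across from the block. Origin: on its underside, mid-length; x axis along it to the metal nose. Rear half (x -70 to 0 mm) 24 mm wide and high, then 18 mm square to x = 45, then an 8 mm thin metal nose. Centre line 12 mm above the underside; balances about 20 mm behind the origin
- probe_nose (a point): Nose end of the probe's centre line, 70 mm ahead of its origin
- probe_tail (a point): Tail end of the probe's centre line, 68 mm behind its origin
- driver_red: Loose nut driver with a red handle, 70 g, 138 mm long; may be absent. Origin at the end of its tip, on the axis; z axis from the tip up through the handle. Shaft 12 mm thick, z = 0 to 58 mm; 30 mm square black guard to 66; round handle 26 mm thick, 66 to 138; centre of mass near 80. In the block its tip is 10 mm above the bench, 50 mm deep in its hole, loose
- driver_red_grip (a point): Middle of the red handle, on the axis, 100 mm from the tip
- driver_yellow: Loose nut driver with a yellow handle, 70 g, 138 mm long; may be absent. Origin at the end of its tip, on the axis; z axis from the tip up through the handle. Shaft 12 mm thick, z = 0 to 58 mm; 30 mm square black guard to 66; round handle 26 mm thick, 66 to 138; centre of mass near 80. In the block its tip is 10 mm above the bench, 50 mm deep in its hole, loose
- driver_yellow_grip (a point): Middle of the yellow handle, on the axis, 100 mm from the tip
- driver_blue: Loose nut driver with a blue handle, 70 g, 138 mm long; may be absent. Origin at the end of its tip, on the axis; z axis from the tip up through the handle. Shaft 12 mm thick, z = 0 to 58 mm; 30 mm square black guard to 66; round handle 26 mm thick, 66 to 138; centre of mass near 80. In the block its tip is 10 mm above the bench, 50 mm deep in its hole, loose
- driver_blue_grip (a point): Middle of the blue handle, on the axis, 100 mm from the tip
- driver_green: Loose nut driver with a green handle, 70 g, 138 mm long; may be absent. Origin at the end of its tip, on the axis; z axis from the tip up through the handle. Shaft 12 mm thick, z = 0 to 58 mm; 30 mm square black guard to 66; round handle 26 mm thick, 66 to 138; centre of mass near 80. In the block its tip is 10 mm above the bench, 50 mm deep in its hole, loose
- driver_green_grip (a point): Middle of the green handle, on the axis, 100 mm from the tip
- led_board: Bystander, to be left alone: red LED cluster board, 90 by 60 by 13 mm. Origin: centre of its underside
- heat_clip: Bystander, to be left alone: silver transistor heat clip, 60 by 35 by 26 mm. Origin: centre of its underside
- flux_jar: Bystander, to be left alone: amber jar, 56 mm across, 75 high. Origin: centre of its underside
- multimeter: Bystander, to be left alone: yellow multimeter, 150 by 80 by 44 mm. Origin: centre of its underside
- parts_tray: Bystander, to be left alone: blue parts tray, 130 by 100 by 35 mm. Origin: centre of its underside
- spacer_pot: Bystander, to be left alone: white pot, 70 mm across, 60 high. Origin: centre of its underside

How it is judged (in metres and radians):
On the way, in this order (a step that is already met when the one before it is completed fails the run):
1. the drawer is pulled well open (value of joint drawer above 0.15 m), for 0.2 s.
2. with the drawer open, every driver present and the probe lie in it, below the rim (x of driver_red in the frame of drawer_floor between -0.064 and 0.184 m and y of driver_red in the frame of drawer_floor between -0.13 and 0.13 m and z of driver_red in the frame of drawer_floor between -0.006 and 0.06 m and x of driver_red_grip in the frame of drawer_floor between -0.064 and 0.184 m and y of driver_red_grip in the frame of drawer_floor between -0.13 and 0.13 m and z of driver_red_grip in the frame of drawer_floor between -0.006 and 0.06 m and x of driver_yellow in the frame of drawer_floor between -0.064 and 0.184 m and y of driver_yellow in the frame of drawer_floor between -0.13 and 0.13 m and z of driver_yellow in the frame of drawer_floor between -0.006 and 0.06 m and x of driver_yellow_grip in the frame of drawer_floor between -0.064 and 0.184 m and y of driver_yellow_grip in the frame of drawer_floor between -0.13 and 0.13 m and z of driver_yellow_grip in the frame of drawer_floor between -0.006 and 0.06 m and x of driver_blue in the frame of drawer_floor between -0.064 and 0.184 m and y of driver_blue in the frame of drawer_floor between -0.13 and 0.13 m and z of driver_blue in the frame of drawer_floor between -0.006 and 0.06 m and x of driver_blue_grip in the frame of drawer_floor between -0.064 and 0.184 m and y of driver_blue_grip in the frame of drawer_floor between -0.13 and 0.13 m and z of driver_blue_grip in the frame of drawer_floor between -0.006 and 0.06 m and x of driver_green in the frame of drawer_floor between -0.064 and 0.184 m and y of driver_green in the frame of drawer_floor between -0.13 and 0.13 m and z of driver_green in the frame of drawer_floor between -0.006 and 0.06 m and x of driver_green_grip in the frame of drawer_floor between -0.064 and 0.184 m and y of driver_green_grip in the frame of drawer_floor between -0.13 and 0.13 m and z of driver_green_grip in the frame of drawer_floor between -0.006 and 0.06 m and x of probe_nose in the frame of drawer_floor between -0.064 and 0.184 m and y of probe_nose in the frame of drawer_floor between -0.13 and 0.13 m and z of probe_nose in the frame of drawer_floor between -0.006 and 0.06 m and x of probe_tail in the frame of drawer_floor between -0.064 and 0.184 m and y of probe_tail in the frame of drawer_floor between -0.13 and 0.13 m and z of probe_tail in the frame of drawer_floor between -0.006 and 0.06 m and value of joint drawer above 0.08 m), for 0.2 s.
At the end, for the whole second after the job is handed in: Every nut driver present and the probe are inside the drawer (handle middle and tip of each driver, both ends of the probe, between its walls and below its 60 mm rim), at rest, and the drawer is shut to within 8 mm (x of driver_red in the frame of drawer_floor between -0.064 and 0.184 m and y of driver_red in the frame of drawer_floor between -0.13 and 0.13 m and z of driver_red in the frame of drawer_floor between -0.006 and 0.06 m and x of driver_red_grip in the frame of drawer_floor between -0.064 and 0.184 m and y of driver_red_grip in the frame of drawer_floor between -0.13 and 0.13 m and z of driver_red_grip in the frame of drawer_floor between -0.006 and 0.06 m and x of driver_yellow in the frame of drawer_floor between -0.064 and 0.184 m and y of driver_yellow in the frame of drawer_floor between -0.13 and 0.13 m and z of driver_yellow in the frame of drawer_floor between -0.006 and 0.06 m and x of driver_yellow_grip in the frame of drawer_floor between -0.064 and 0.184 m and y of driver_yellow_grip in the frame of drawer_floor between -0.13 and 0.13 m and z of driver_yellow_grip in the frame of drawer_floor between -0.006 and 0.06 m and x of driver_blue in the frame of drawer_floor between -0.064 and 0.184 m and y of driver_blue in the frame of drawer_floor between -0.13 and 0.13 m and z of driver_blue in the frame of drawer_floor between -0.006 and 0.06 m and x of driver_blue_grip in the frame of drawer_floor between -0.064 and 0.184 m and y of driver_blue_grip in the frame of drawer_floor between -0.13 and 0.13 m and z of driver_blue_grip in the frame of drawer_floor between -0.006 and 0.06 m and x of driver_green in the frame of drawer_floor between -0.064 and 0.184 m and y of driver_green in the frame of drawer_floor between -0.13 and 0.13 m and z of driver_green in the frame of drawer_floor between -0.006 and 0.06 m and x of driver_green_grip in the frame of drawer_floor between -0.064 and 0.184 m and y of driver_green_grip in the frame of drawer_floor between -0.13 and 0.13 m and z of driver_green_grip in the frame of drawer_floor between -0.006 and 0.06 m and x of probe_nose in the frame of drawer_floor between -0.064 and 0.184 m and y of probe_nose in the frame of drawer_floor between -0.13 and 0.13 m and z of probe_nose in the frame of drawer_floor between -0.006 and 0.06 m and x of probe_tail in the frame of drawer_floor between -0.064 and 0.184 m and y of probe_tail in the frame of drawer_floor between -0.13 and 0.13 m and z of probe_tail in the frame of drawer_floor between -0.006 and 0.06 m and value of joint drawer below 0.008 m and linear speed of each of driver_red, driver_yellow, driver_blue, driver_green, probe below 0.03 m/s); the robot touches nothing.
It fails at once if a bystander is pushed more than 40 mm from its place (distance of any of led_board, heat_clip, flux_jar, multimeter, parts_tray, spacer_pot from where it was at the start of the episode above 0.04 m).
Of driver_red, driver_yellow, driver_blue, driver_green only 2 to 4 are there at a start; the rules pass over those that are not, and their reading is None.
At some moment in a run one of probe may be knocked a few centimetres aside while the robot is not near it.
Once in a run the grip may slacken for a moment while it holds something.
It also fails if it takes over 210 s, if anything falls off the work surface, if the arm or the gripper's body presses on something with over 40 N, if the wrist force passes 120 N, or if a joint passes its speed limit or range.

ROBOT

A 6-joint arm with a two-finger parallel gripper is mounted at the origin on the work surface. World frame = base frame: x ahead of the robot, y to its left, z up, the work surface at z = 0. Lengths are in m, angles in degrees, forces in N, time in s.
With the tool pointing down it reaches from about 0.4 to 0.825 m from the base axis. Payload 7 kg.
Tool frame: the origin (TCP) lies on the centre line of the jaws, within the pads' length; the fingertips stand 22 mm ahead of it and the grasp point (between the pads) lies 3 mm ahead of it (ctrl.finger_overhang is the distance from the TCP to the fingertips, in m); z points along the fingers, y is the line along which they close (so a half turn about z gives the same grasp; the last joint's range is limited). The gripper opens to 88 mm and grips with 3 to 60 N. Pads are 19 mm wide; open, the fingers measure 130 mm over their backs; the gripper's body (78 mm by 193 mm) begins 47 mm behind the grasp point.
Start: joints at [-57.29, 20.546, 0.682, 0, -70.136, -16.507], TCP at [0.188, -0.648, 0.249] pointing down, gripper open.
Joint ranges: [-176.03, 176.03], [-82.01, 121.73], [-58.28, 71.71], [-173.87, 95.51], [-174.79, -0.11], [-173.66, 173.66]. Speed limits (degrees/s): [136.94, 136.94, 172.46, 180, 180, 180].

INTERFACE

Orientations are given as [roll, pitch, yaw] about the fixed x, y, z axes, in that order (R = Rz(yaw) Ry(pitch) Rx(roll)).
In Python, from plant import ctrl gives the robot as it stands. The module is installed in compiled form; this text tells all that it offers.
- The arm moves only by the shell command python3 -m creep 'ROWS'. ROWS is JSON, a list of rows, each an object with "grip": the closure, from 0 (fully open) to 1 (shut); "delta_pos": the shift along the tool's x, y, z scaled (see below), a list of three; "rotation": the turn, a rotation vector about the tool's x, y, z scaled (see below), a list of three. A call has 1 to 5 rows; each row is the pose to reach, as a shift and turn from the pose commanded when the call began, along the tool's axes at that moment; what a row does not reach only later rows make up. The controller multiplies each number of a shift by 10 cm and each number of a turn by pi/2 rad. A row lasts 1/10 s, in which the tool goes at most 50 mm and 8.59 degrees, less where a joint would pass 70% of its speed; a pose out of reach is approached as far as the arm can. A call with a number of a shift or a turn outside -1 to 1 is refused whole. A call with a gripper value outside its range is refused whole. The fingers move at their own pace and stop on an object; the grip force is fixed at half the most. Time passes only in rows, so rows that repeat a pose let the fingers close. It gives the time, the measured TCP pose, the force, the opening and the grip force at its end, in the units of the state.
- ctrl.get_obs(): the state, without advancing time (a new reading comes with each control period).
- ctrl.snapshot(name): name is "side" or "top"; returns a dict with "color" (400x640x3 uint8, red, green, blue), "intrinsics" (3x3 intrinsics, pixels), "R" (3x3) and "t" (3): a world point X has camera coordinates R X + t. Camera axes: x right, y down, z forward; pixel columns grow to the right and rows downward; lengths in m; the calibration is good to about 2 mm. A picture is of the moment at which its call begins. There is no depth.
- ctrl.close_job(): hands the job in; it is judged then, once.
The state is a dict: "clock": time; "joint_pos": joint angles; "qvel": joint speeds; "tau": joint torques, N m; "tool_pos": TCP position; "orientation": TCP orientation; "force": force on the tool from outside, world axes, zero at the start; "moment": the same for the moment, N m; "opening": finger opening in m; "gripper_force": force on a finger pad.
Only numpy, scipy, OpenCV 4.12 (cv2) and the standard library are available. Lean on these libraries where they do the work, as an engineer would, in place of code of your own. Each camera call takes 0.05 s, during which the arm holds its last target. There are 200 camera calls.

## Working session

There is one attempt and no reset: what is moved stays moved. The work goes in short steps, Python scripts to look and compute and a shell command to move; the robot and the scene stay as the last step left them, time stands still between calls to the robot, and variables do not carry over. Pictures are saved under pics/ and viewed, at most 14 in all, crops included, and the job is handed in when it is done.

```bash
mkdir -p pics; cat > h.py <<'E'
import numpy as np, cv2
from plant import ctrl
from scipy.spatial.transform import Rotation as Ro
def snap(n,f):
    s=ctrl.snapshot(n); cv2.imwrite('pics/'+f,s['color'][:,:,::-1]); np.savez('pics/%s.npz'%f[:-4],**s); return s
def P(s): return np.array(s['intrinsics'])@np.c_[np.array(s['R']),np.array(s['t'])]
def ray(s,u,v):
    R=np.array(s['R']);t=np.array(s['t']);d=R.T@np.linalg.solve(np.array(s['intrinsics']),[u,v,1]);return -R.T@t,d
def onz(s,u,v,z):
    c,d=ray(s,u,v);return c+d*(z-c[2])/d[2]
def tri(s1,p1,s2,p2):
    A=[];b=[]
    for s,p in((s1,p1),(s2,p2)):
        c,d=ray(s,*p);d=d/np.linalg.norm(d);M=np.eye(3)-np.outer(d,d);A.append(M);b.append(M@c)
    x=np.linalg.lstsq(np.vstack(A),np.hstack(b),rcond=None)[0]
    return x, max(np.linalg.norm(A[i]@x-b[i]) for i in(0,1))
def proj(s,X):
    q=P(s)@np.append(X,1);return q[:2]/q[2]
E
python3 - <<'E'
from h import *
for n in('top','side'):
    s=snap(n,n+'0.png');c,_=ray(s,0,0);print(n,c.round(3),np.array(s['R']).round(2).tolist(),np.array(s['intrinsics'])[0,0])
o=ctrl.get_obs();print(o['orientation'],o['opening'],o['tool_pos'],ctrl.finger_overhang)
E
```

```text
top [ 0.354 -0.006  1.521] [[0.0, -1.0, 0.0], [-0.99, -0.0, -0.14], [0.14, 0.0, -0.99]] 447.1475681005366
side [-0.121  0.71   0.735] [[-0.73, -0.68, -0.01], [-0.37, 0.41, -0.84], [0.58, -0.6, -0.55]] 422.41557435003295
[ 1.79912740e+02 -8.42718431e-03 -1.63802022e+02] 0.08761373191448397 [ 0.18821979 -0.64779736  0.24769779] 0.022
```

View pics/top0.png

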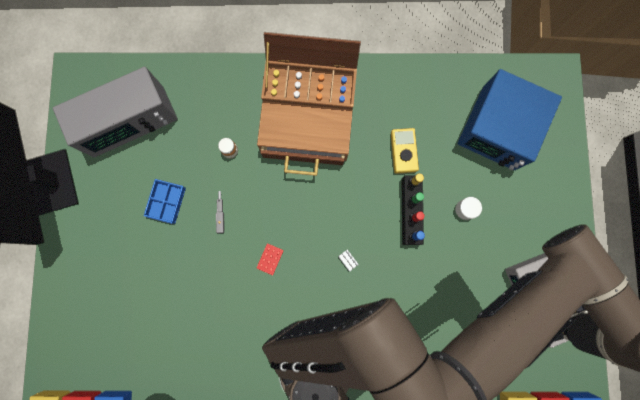

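View pics/side0.png

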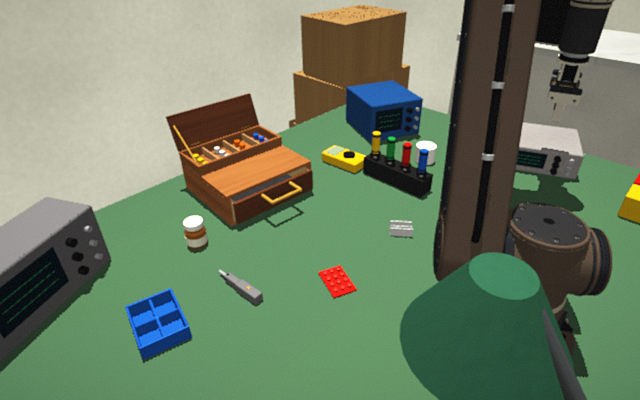

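```bash
python3 - <<'E'
from h import *
a=cv2.imread('pics/top0.png');b=cv2.imread('pics/side0.png')
r=lambda i,x,y,w,h,k:cv2.resize(i[y:y+h,x:x+w],None,fx=k,fy=k,interpolation=cv2.INTER_CUBIC)
A=np.hstack([r(a,390,165,50,100,4),r(a,255,120,110,100,4)[:, :], r(a,200,180,40,100,4)])
B=np.hstack([r(b,355,125,85,75,4)[:200*1+100],r(b,215,165,105,75,4)])
W=max(A.shape[1],B.shape[1]);pad=lambda m:cv2.copyMakeBorder(m,0,0,0,W-m.shape[1],cv2.BORDER_CONSTANT)
M=np.vstack([pad(A),pad(B)]);print(M.shape,A.shape,B.shape);cv2.imwrite('pics/c1.png',M[:600] if M.shape[0]<=600 else cv2.resize(M,None,fx=.85,fy=.85)); 
cv2.imwrite('pics/cA.png',A);cv2.imwrite('pics/cB.png',np.vstack([B]))
E
```

```text
(700, 800, 3) (400, 800, 3) (300, 760, 3)
```

View pics/cA.png

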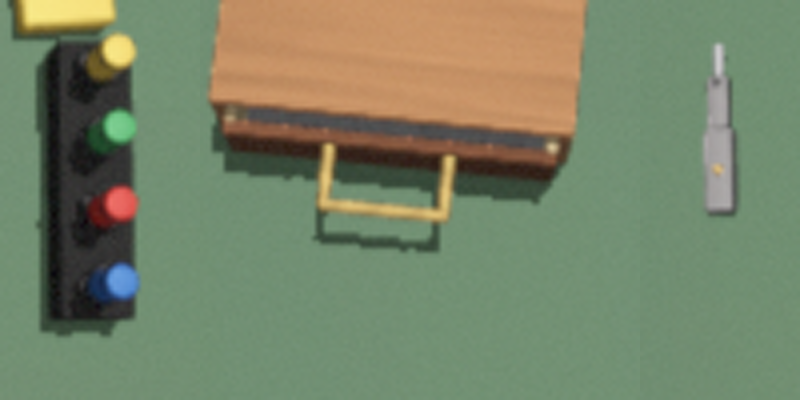

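View pics/cB.png

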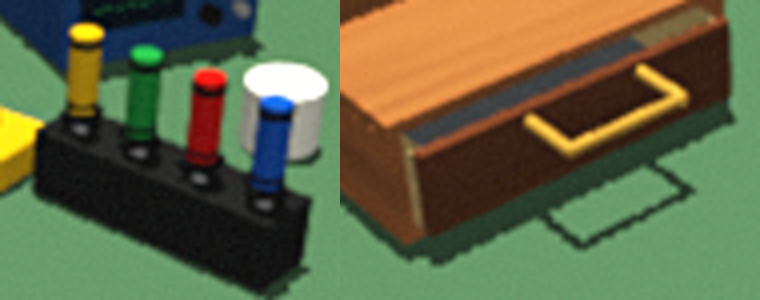

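```bash
python3 - <<'E'
from h import *
T=dict(np.load('pics/top0.npz'));S=dict(np.load('pics/side0.npz'))
f=lambda c,r,cx,ox,oy:((c-cx+.5)/4-.5+ox,(r+.5)/4-.5+oy)
bt=lambda c,r:f(c,r,0,390,165);bs=lambda c,r:f(c,r,0,355,125)
ht=lambda c,r:f(c,r,200,255,120);hs=lambda c,r:f(c,r,340,215,165)
pt=lambda c,r:f(c,r,640,200,180)
for n,a,b in(('Y',(119,49),(86,32)),('G',(120,127),(146,54)),('R',(121,204),(209,77)),('B',(122,282),(276,103))):
    x,e=tri(T,bt(*a),S,bs(*b));print(n,x.round(4),round(e,4),onz(T,*bt(*a),.148).round(4))
for n,a,b in(('HL',(325,208),(570,150)),('HR',(443,216),(684,98))):
    x,e=tri(T,ht(*a),S,hs(*b));print(n,x.round(4),round(e,4),onz(T,*ht(*a),.072).round(4))
for n,a,b,z in(('tail',(720,212),(261,296),.012),('nose',(718,45),(221,271),.012)):
    x,e=tri(T,pt(*a),S,b);print(n,x.round(4),round(e,4),onz(T,*pt(*a),z).round(4))
for a in((60,43),(133,43),(133,318),(50,318)):print('blk',onz(T,*bt(*a),.06).round(4))
print('chest front top', [onz(T,*ht(*a),.102).round(4) for a in((211,101),(574,136))])
print('panel top rear/front edge',[onz(T,*ht(*a),.082).round(4) for a in((225,132),(558,168))])
E
```

```text
Y [ 0.6157 -0.3239  0.1447] 0.0008 [ 0.6145 -0.3236  0.148 ]
G [ 0.5546 -0.3224  0.1452] 0.0015 [ 0.553  -0.3226  0.148 ]
R [ 0.4946 -0.3213  0.1454] 0.0016 [ 0.493  -0.3215  0.148 ]
B [ 0.4345 -0.3206  0.144 ] 0.0016 [ 0.4329 -0.3205  0.148 ]
HL [0.6475 0.1009 0.0714] 0.0027 [0.6453 0.099  0.072 ]
HR [0.6392 0.0017 0.0712] 0.0002 [0.6389 0.0016 0.072 ]
tail [0.4459 0.3213 0.0196] 0.0014 [0.4474 0.324  0.012 ]
nose [0.5891 0.3298 0.0102] 0.0014 [0.5898 0.3305 0.012 ]
blk [ 0.6361 -0.2951  0.06  ]
blk [ 0.6363 -0.3558  0.06  ]
blk [ 0.4088 -0.3488  0.06  ]
blk [ 0.4086 -0.2813  0.06  ]
chest front top [array([0.7279, 0.1909, 0.102 ]), array([ 0.6995, -0.1049,  0.102 ])]
panel top rear/front edge [array([0.7069, 0.1815, 0.082 ]), array([ 0.6773, -0.0929,  0.082 ])]
```

```bash
cat >> h.py <<'E'
def down(yaw): return Ro.from_euler('z',yaw,degrees=True)*Ro.from_euler('x',180,degrees=True)
def plan(p,Rt=None,rotfirst=False):
    o=ctrl.get_obs();R=Ro.from_euler('xyz',o['orientation'],degrees=True);Rt=Rt or R
    d=(Rt if rotfirst else R).inv().apply(np.array(p)-o['tool_pos'])*10; w=(R.inv()*Rt).as_rotvec()/(np.pi/2)
    print('shift',d.round(3),'max',abs(d).max().round(2),'rot',w.round(4),'deg',round(np.linalg.norm(w)*90,1), 'rot first' if rotfirst else 'shift first')
def st():
    o=ctrl.get_obs();print(round(o['clock'],2),np.round(o['tool_pos'],4),np.round(o['orientation'],2),'j',np.round(o['joint_pos'],1),'F',np.round(o['force'],1),'op',round(o['opening'],4),'gf',round(o['gripper_force'],1))
E
python3 -c "
from h import *
plan([.643,.0505,.249],down(-95)); plan([.643,.0505,.17],down(-95))"
```

```text
shift [-6.315e+00  5.437e+00 -6.000e-03] max 6.32 rot [ 9.000e-04  5.000e-04 -7.645e-01] deg 68.8 shift first
shift [-6.315  5.436  0.784] max 6.32 rot [ 9.000e-04  5.000e-04 -7.645e-01] deg 68.8 shift first
```

```bash

python3 -m creep '[{"grip":0,"delta_pos":[-0.3,0.26,0],"rotation":[0,0,0]},{"grip":0,"delta_pos":[-0.6,0.52,0],"rotation":[0,0,0]},{"grip":0,"delta_pos":[-0.9,0.777,0],"rotation":[0,0,0]},{"grip":0,"delta_pos":[-0.9,0.777,0],"rotation":[0,0,0]}]'
python3 -m creep '[{"grip":0,"delta_pos":[-0.3,0.26,0],"rotation":[0,0,0]},{"grip":0,"delta_pos":[-0.6,0.52,0],"rotation":[0,0,0]},{"grip":0,"delta_pos":[-0.9,0.777,0],"rotation":[0,0,0]},{"grip":0,"delta_pos":[-0.9,0.777,0],"rotation":[0,0,0]}]'
python3 -c "
from h import *
st()
plan([.643,.0505,.17],down(-95))"
```

```text
clock: 0.5
tool_pos: [0.2548, -0.5454, 0.2488]
orientation: [180.0, 0.0, -163.6]
force: [-0.2, -0.8, 0.7]
opening: 0.0878
gripper_force: 0.0
clock: 0.9
tool_pos: [0.3194, -0.4462, 0.2487]
orientation: [180.0, 0.0, -163.6]
force: [0.1, -0.3, 1.0]
opening: 0.0877
gripper_force: 0.0
0.9 [ 0.3194 -0.4462  0.2487] [ 1.7999e+02  4.0000e-02 -1.6362e+02] j [-34.    8.7 -15.3  -0.  -66.  -39.6] F [ 0.1 -0.3  1. ] op 0.0877 gf 0.0
shift [-4.504  3.853  0.791] max 4.5 rot [-2.000e-04  5.000e-04 -7.625e-01] deg 68.6 shift first
```

Working as planned; continue the remaining five shifts and the turn.

```bash

python3 -m creep '[{"grip":0,"delta_pos":[-0.3,0.26,0],"rotation":[0,0,0]},{"grip":0,"delta_pos":[-0.6,0.52,0],"rotation":[0,0,0]},{"grip":0,"delta_pos":[-0.9,0.77,0],"rotation":[0,0,0]}]' >/dev/null
python3 -m creep '[{"grip":0,"delta_pos":[-0.3,0.26,0],"rotation":[0,0,0]},{"grip":0,"delta_pos":[-0.6,0.52,0],"rotation":[0,0,0]},{"grip":0,"delta_pos":[-0.9,0.77,0],"rotation":[0,0,0]}]'>/dev/null
python3 -m creep '[{"grip":0,"delta_pos":[-0.3,0.26,0],"rotation":[0,0,0]},{"grip":0,"delta_pos":[-0.6,0.52,0],"rotation":[0,0,0]},{"grip":0,"delta_pos":[-0.9,0.77,0],"rotation":[0,0,0]}]'>/dev/null
python3 -m creep '[{"grip":0,"delta_pos":[-0.3,0.26,0],"rotation":[0,0,0]},{"grip":0,"delta_pos":[-0.6,0.52,0],"rotation":[0,0,0]},{"grip":0,"delta_pos":[-0.9,0.77,0],"rotation":[0,0,0]}]'>/dev/null
python3 -m creep '[{"grip":0,"delta_pos":[-0.3,0.26,0],"rotation":[0,0,0]},{"grip":0,"delta_pos":[-0.6,0.52,0],"rotation":[0,0,0]},{"grip":0,"delta_pos":[-0.9,0.77,0],"rotation":[0,0,0]}]'>/dev/null
python3 -m creep '[{"grip":0,"delta_pos":[0,0,0],"rotation":[0,0,-0.09]},{"grip":0,"delta_pos":[0,0,0],"rotation":[0,0,-0.18]},{"grip":0,"delta_pos":[0,0,0],"rotation":[0,0,-0.27]},{"grip":0,"delta_pos":[0,0,0],"rotation":[0,0,-0.36]},{"grip":0,"delta_pos":[0,0,0],"rotation":[0,0,-0.38]}]'>/dev/null
python3 -m creep '[{"grip":0,"delta_pos":[0,0,0],"rotation":[0,0,-0.09]},{"grip":0,"delta_pos":[0,0,0],"rotation":[0,0,-0.18]},{"grip":0,"delta_pos":[0,0,0],"rotation":[0,0,-0.27]},{"grip":0,"delta_pos":[0,0,0],"rotation":[0,0,-0.36]},{"grip":0,"delta_pos":[0,0,0],"rotation":[0,0,-0.38]}]'
python3 -c "
from h import *
st()
plan([.643,.0505,.12],down(-95)); plan([.643,.0505,.073],down(-95))"
```

```text
clock: 3.4
tool_pos: [0.6428, 0.0457, 0.248]
orientation: [180.0, -0.0, -95.1]
force: [0.5, -0.3, 0.1]
opening: 0.0878
gripper_force: 0.0
3.4 [0.6428 0.0457 0.248 ] [ 1.7996e+02 -2.0000e-02 -9.5130e+01] j [ 21.4  17.7  -3.5   0.  -68.8 -26.5] F [ 0.5 -0.3  0.1] op 0.0878 gf 0.0
shift [-4.80e-02  1.00e-03  1.28e+00] max 1.28 rot [ 0.0005 -0.0003 -0.0014] deg 0.1 shift first
shift [-0.048  0.     1.75 ] max 1.75 rot [ 0.0005 -0.0003 -0.0014] deg 0.1 shift first
```

```bash

python3 -m creep '[{"grip":0.6,"delta_pos":[-0.048,0,0.2],"rotation":[0,0,0]},{"grip":0.6,"delta_pos":[-0.048,0,0.5],"rotation":[0,0,0]},{"grip":0.6,"delta_pos":[-0.048,0,0.8],"rotation":[0,0,0]},{"grip":0.6,"delta_pos":[-0.048,0,0.9],"rotation":[0,0,0]},{"grip":0.6,"delta_pos":[-0.048,0,0.9],"rotation":[0,0,0]}]' | grep open
python3 -m creep '[{"grip":0.6,"delta_pos":[0,0,0.3],"rotation":[0,0,0]},{"grip":0.6,"delta_pos":[0,0,0.5],"rotation":[0,0,0]},{"grip":0.6,"delta_pos":[0,0,0.7],"rotation":[0,0,0]},{"grip":0.6,"delta_pos":[0,0,0.84],"rotation":[0,0,0]},{"grip":0.6,"delta_pos":[0,0,0.84],"rotation":[0,0,0]}]' | egrep 'open|force'
python3 -m creep '[{"grip":1,"delta_pos":[0,0,0],"rotation":[0,0,0]},{"grip":1,"delta_pos":[0,0,0],"rotation":[0,0,0]},{"grip":1,"delta_pos":[0,0,0],"rotation":[0,0,0]},{"grip":1,"delta_pos":[0,0,0],"rotation":[0,0,0]},{"grip":1,"delta_pos":[0,0,0],"rotation":[0,0,0]}]'
python3 -c "
from h import *
st()"
```

```text
opening: 0.0536
force: [-1.0, -0.6, -0.3]
opening: 0.0349
gripper_force: 0.0
clock: 4.9
tool_pos: [0.6436, 0.0515, 0.0756]
orientation: [-179.9, 0.0, -95.4]
force: [-0.4, 0.6, 4.5]
opening: 0.0095
gripper_force: 30.0
4.9 [0.6436 0.0515 0.0756] [-1.799e+02  3.000e-02 -9.538e+01] j [ 21.9  26.4 -14.9   0.  -48.6 -27.3] F [-0.4  0.6  4.5] op 0.0095 gf 30.0
```

```bash

python3 -m creep '[{"grip":1,"delta_pos":[0,0.2,0],"rotation":[0,0,0]},{"grip":1,"delta_pos":[0,0.4,0],"rotation":[0,0,0]},{"grip":1,"delta_pos":[0,0.6,0],"rotation":[0,0,0]},{"grip":1,"delta_pos":[0,0.8,0],"rotation":[0,0,0]},{"grip":1,"delta_pos":[0,1,0],"rotation":[0,0,0]}]' | egrep 'pos|force'
python3 -m creep '[{"grip":1,"delta_pos":[0,0.2,0],"rotation":[0,0,0]},{"grip":1,"delta_pos":[0,0.4,0],"rotation":[0,0,0]},{"grip":1,"delta_pos":[0,0.6,0],"rotation":[0,0,0]},{"grip":1,"delta_pos":[0,0.75,0],"rotation":[0,0,0]},{"grip":1,"delta_pos":[0,0.75,0],"rotation":[0,0,0]}]' | egrep 'pos|force'
python3 -m creep '[{"grip":0.6,"delta_pos":[0,0,0],"rotation":[0,0,0]},{"grip":0.6,"delta_pos":[0,0,0],"rotation":[0,0,0]},{"grip":0.6,"delta_pos":[0,0,0],"rotation":[0,0,0]}]' | egrep 'pos|open|force'
```

```text
tool_pos: [0.5443, 0.0612, 0.0756]
force: [3.2, 1.0, 2.2]
gripper_force: 30.0
tool_pos: [0.4681, 0.0686, 0.0755]
force: [-0.9, 2.8, 3.6]
gripper_force: 30.0
tool_pos: [0.4688, 0.0675, 0.0743]
force: [0.4, 0.7, -0.9]
opening: 0.0272
gripper_force: 0.0
```

```bash

python3 -m creep '[{"grip":0.5,"delta_pos":[0,0,-0.3],"rotation":[0,0,0]},{"grip":0.5,"delta_pos":[0,0,-0.6],"rotation":[0,0,0]},{"grip":0,"delta_pos":[0,0,-0.9],"rotation":[0,0,0]},{"grip":0,"delta_pos":[0,0,-0.9],"rotation":[0,0,0]}]' | egrep 'pos|force'
python3 -m creep '[{"grip":0,"delta_pos":[0,0,-0.3],"rotation":[0,0,0]},{"grip":0,"delta_pos":[0,0,-0.6],"rotation":[0,0,0]},{"grip":0,"delta_pos":[0,0,-0.9],"rotation":[0,0,0]},{"grip":0,"delta_pos":[0,0,-0.9],"rotation":[0,0,0]}]' | egrep 'pos|force'
python3 -c "
from h import *
st(); plan([.433,-.3205,.25],down(165))
s=snap('top','top1.png')"
```

```text
tool_pos: [0.471, 0.0684, 0.1682]
force: [1.0, 0.5, -0.3]
gripper_force: 0.0
tool_pos: [0.4707, 0.0682, 0.258]
force: [-0.2, 0.9, -0.3]
gripper_force: 0.0
7.0 [0.4707 0.0682 0.258 ] [-1.797e+02  1.400e-01 -9.539e+01] j [ 32.1   0.8 -22.9   0.1 -65.9 -37.5] F [-0.2  0.9 -0.3] op 0.0851 gf 0.0
shift [3.906 0.011 0.07 ] max 3.91 rot [-1.1000e-03  4.1000e-03  1.1067e+00] deg 99.6 shift first
```

View pics/top1.png

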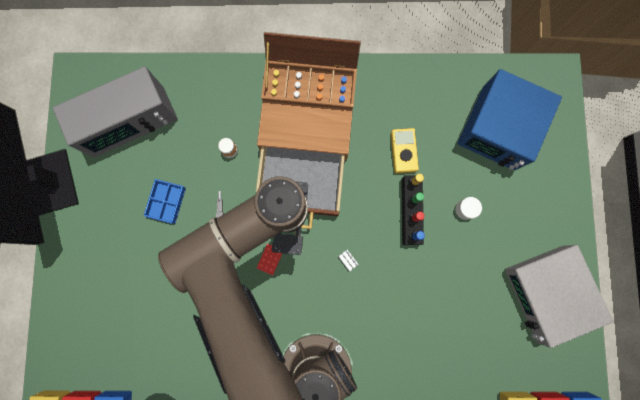

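```bash

python3 -m creep '[{"grip":0,"delta_pos":[0.35,0,0],"rotation":[0,0,0.09]},{"grip":0,"delta_pos":[0.7,0,0],"rotation":[0,0,0.18]},{"grip":0,"delta_pos":[0.975,0,0],"rotation":[0,0,0.27]},{"grip":0,"delta_pos":[0.975,0,0],"rotation":[0,0,0.36]},{"grip":0,"delta_pos":[0.975,0,0],"rotation":[0,0,0.37]}]' | egrep pos
python3 -m creep '[{"grip":0,"delta_pos":[0.27,-0.18,0],"rotation":[0,0,0.09]},{"grip":0,"delta_pos":[0.54,-0.36,0],"rotation":[0,0,0.18]},{"grip":0,"delta_pos":[0.8,-0.54,0],"rotation":[0,0,0.27]},{"grip":0,"delta_pos":[0.8,-0.54,0],"rotation":[0,0,0.36]},{"grip":0,"delta_pos":[0.8,-0.54,0],"rotation":[0,0,0.37]}]' | egrep 'pos|ori'
python3 -c "
from h import *
st(); plan([.433,-.3205,.25],down(165))"
```

```text
tool_pos: [0.4589, -0.0302, 0.2531]
tool_pos: [0.4514, -0.1259, 0.2535]
orientation: [180.0, -0.1, -162.0]
8.05 [ 0.4514 -0.1259  0.2535] [ 1.7997e+02 -1.0000e-01 -1.6204e+02] j [  8.6   0.5 -23.8  -0.  -65.8 -80.6] F [-0.  -0.2 -0.7] op 0.0876 gf 0.0
shift [ 0.775 -1.795  0.036] max 1.8 rot [ 0.     -0.0011  0.3662] deg 33.0 shift first
```

Two more shifts with the turn, then tilt the tool outward step by step and watch j5.

```bash

python3 -m creep '[{"grip":0,"delta_pos":[0.15,-0.3,0],"rotation":[0,0,0]},{"grip":0,"delta_pos":[0.3,-0.6,0],"rotation":[0,0,0]},{"grip":0,"delta_pos":[0.39,-0.9,0],"rotation":[0,0,0]},{"grip":0,"delta_pos":[0.39,-0.9,0],"rotation":[0,0,0]}]' | egrep pos
python3 -m creep '[{"grip":0,"delta_pos":[0.15,-0.3,0],"rotation":[0,0,0.09]},{"grip":0,"delta_pos":[0.3,-0.6,0],"rotation":[0,0,0.18]},{"grip":0,"delta_pos":[0.39,-0.9,0],"rotation":[0,0,0.27]},{"grip":0,"delta_pos":[0.39,-0.9,0],"rotation":[0,0,0.366]},{"grip":0,"delta_pos":[0.39,-0.9,0],"rotation":[0,0,0.366]}]' | egrep 'pos|ori'
python3 -m creep '[{"grip":0,"delta_pos":[0,0,0],"rotation":[0,-0.09,0]},{"grip":0,"delta_pos":[0,0,0],"rotation":[0,-0.18,0]},{"grip":0,"delta_pos":[0,0,0],"rotation":[0,-0.27,0]},{"grip":0,"delta_pos":[0,0,0],"rotation":[0,-0.33,0]},{"grip":0,"delta_pos":[0,0,0],"rotation":[0,-0.33,0]}]' | egrep 'pos|ori'
python3 -c "
from h import *
st(); plan([.433,-.3205,.118],down(165)*Ro.from_euler('y',-45,degrees=True))"
```

```text
tool_pos: [0.4425, -0.2247, 0.2537]
tool_pos: [0.4333, -0.3204, 0.2536]
orientation: [180.0, -0.1, 165.1]
tool_pos: [0.4307, -0.3186, 0.2535]
orientation: [-179.8, 29.8, 165.6]
9.45 [ 0.4307 -0.3186  0.2535] [-179.85   29.8   165.57] j [-16.   -7.3 -36.9  -1.2 -30.5 -87.6] F [0.5 0.6 0. ] op 0.0876 gf 0.0
shift [ 0.65  -0.009  1.189] max 1.19 rot [ 0.0022 -0.1689  0.0053] deg 15.2 shift first
```

```bash
python3 -c "
from h import *
plan([.433,-.3205,.185]);plan([.433,-.3205,.118])"
```

```text
shift [ 0.317 -0.011  0.608] max 0.61 rot [0. 0. 0.] deg 0.0 shift first
shift [ 0.65  -0.009  1.189] max 1.19 rot [0. 0. 0.] deg 0.0 shift first
```

```bash

python3 -m creep '[{"grip":0,"delta_pos":[0.1,-0.01,0.2],"rotation":[0,0,0]},{"grip":0,"delta_pos":[0.2,-0.01,0.4],"rotation":[0,0,0]},{"grip":0,"delta_pos":[0.32,-0.01,0.6],"rotation":[0,0,0]},{"grip":0,"delta_pos":[0.32,-0.01,0.6],"rotation":[0,0,0]}]' | egrep 'pos|force|ori'
python3 -m creep '[{"grip":0,"delta_pos":[0.11,0,0.2],"rotation":[0,0,0]},{"grip":0,"delta_pos":[0.22,0,0.4],"rotation":[0,0,0]},{"grip":0,"delta_pos":[0.33,0,0.58],"rotation":[0,0,0]},{"grip":0,"delta_pos":[0.33,0,0.58],"rotation":[0,0,0]}]' | egrep 'pos|force|ori'
python3 -c "
from h import *
st()"
```

```text
tool_pos: [0.4338, -0.3208, 0.1834]
orientation: [-179.9, 29.3, 165.4]
force: [-0.4, 0.4, 0.0]
gripper_force: 0.0
tool_pos: [0.4345, -0.3214, 0.1181]
orientation: [-179.9, 29.4, 165.3]
force: [0.0, 0.3, 0.3]
gripper_force: 0.0
10.25 [ 0.4345 -0.3214  0.1181] [-179.93   29.44  165.31] j [-16.3   5.  -46.1  -4.3  -9.5 -84.4] F [0.  0.3 0.3] op 0.0877 gf 0.0
```

```bash

python3 -m creep '[{"grip":1,"delta_pos":[0,0,0],"rotation":[0,0,0]},{"grip":1,"delta_pos":[0,0,0],"rotation":[0,0,0]},{"grip":1,"delta_pos":[0,0,0],"rotation":[0,0,0]},{"grip":1,"delta_pos":[0,0,0],"rotation":[0,0,0]},{"grip":1,"delta_pos":[0,0,0],"rotation":[0,0,0]}]' | egrep 'pos|force|ori|open'
python3 -m creep '[{"grip":1,"delta_pos":[-0.05,0,-0.087],"rotation":[0,0,0]},{"grip":1,"delta_pos":[-0.1,0,-0.175],"rotation":[0,0,0]},{"grip":1,"delta_pos":[-0.2,0,-0.35],"rotation":[0,0,0]},{"grip":1,"delta_pos":[-0.3,0,-0.52],"rotation":[0,0,0]},{"grip":1,"delta_pos":[-0.35,0,-0.61],"rotation":[0,0,0]}]' | egrep 'pos|force|ori|open'
python3 -m creep '[{"grip":1,"delta_pos":[-0.1,0,-0.175],"rotation":[0,0,0]},{"grip":1,"delta_pos":[-0.2,0,-0.35],"rotation":[0,0,0]},{"grip":1,"delta_pos":[-0.3,0,-0.52],"rotation":[0,0,0]},{"grip":1,"delta_pos":[-0.35,0,-0.61],"rotation":[0,0,0]},{"grip":1,"delta_pos":[-0.35,0,-0.61],"rotation":[0,0,0]}]' | egrep 'pos|force|ori|open'
python3 -c "
from h import *
st(); c=np.array([np.cos(np.radians(-5.5)),np.sin(np.radians(-5.5))]);n=np.array([-c[1],c[0]]);f=np.array([.590,.057])
for y in(-.075,-.03,.015,.06):print(y,(f+c*.04+n*y).round(3))
s=snap('side','s2.png');cv2.imwrite('pics/s2c.png',cv2.resize(s['color'][60:260,300:520,::-1],None,fx=2,fy=2))"
```

```text
tool_pos: [0.435, -0.3223, 0.1205]
orientation: [-180.0, 29.8, 165.1]
force: [-0.1, -0.4, 1.2]
opening: 0.0531
gripper_force: 0.0
tool_pos: [0.4357, -0.3226, 0.1931]
orientation: [-180.0, 29.9, 165.1]
force: [-0.8, -0.3, -0.0]
opening: 0.0133
gripper_force: 0.0
tool_pos: [0.4357, -0.3226, 0.2623]
orientation: [-180.0, 29.9, 165.1]
force: [-0.2, -0.2, -0.9]
opening: 0.0008
gripper_force: 0.0
11.75 [ 0.4357 -0.3226  0.2623] [-179.98   29.87  165.08] j [-16.2  -7.1 -35.6  -1.2 -31.6 -87.8] F [-0.2 -0.2 -0.9] op 0.0008 gf 0.0
-0.075 [ 0.623 -0.021]
-0.03 [0.627 0.023]
0.015 [0.631 0.068]
0.06 [0.636 0.113]
```

View pics/s2c.png

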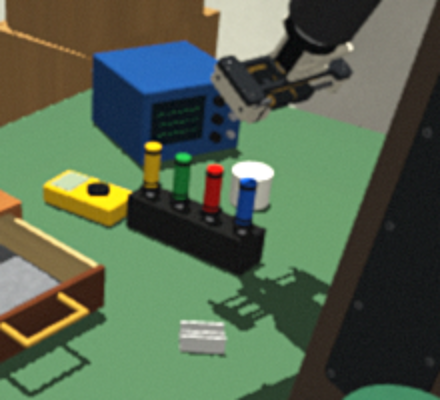

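The gripper closed too slowly and came away empty: blue still stands in its hole (full picture about (423,162)). Redo it with more closing time.

```bash

python3 -m creep '[{"grip":0.35,"delta_pos":[0,0,0],"rotation":[0,0,0]},{"grip":0.35,"delta_pos":[0,0,0],"rotation":[0,0,0]},{"grip":0.35,"delta_pos":[0,0,0],"rotation":[0,0,0]},{"grip":0.35,"delta_pos":[0,0,0],"rotation":[0,0,0]},{"grip":0.35,"delta_pos":[0,0,0],"rotation":[0,0,0]}]' | egrep 'open'
python3 -m creep '[{"grip":0.35,"delta_pos":[0.1,0,0.175],"rotation":[0,0,0]},{"grip":0.35,"delta_pos":[0.2,0,0.35],"rotation":[0,0,0]},{"grip":0.35,"delta_pos":[0.3,0,0.52],"rotation":[0,0,0]},{"grip":0.35,"delta_pos":[0.35,-0.02,0.61],"rotation":[0,0,0]},{"grip":0.35,"delta_pos":[0.35,-0.02,0.61],"rotation":[0,0,0]}]' | egrep 'open|pos'
python3 -m creep '[{"grip":0.35,"delta_pos":[0.1,0,0.175],"rotation":[0,0,0]},{"grip":0.35,"delta_pos":[0.2,0,0.35],"rotation":[0,0,0]},{"grip":0.35,"delta_pos":[0.3,0,0.52],"rotation":[0,0,0]},{"grip":0.35,"delta_pos":[0.36,0,0.63],"rotation":[0,0,0]},{"grip":0.35,"delta_pos":[0.36,0,0.63],"rotation":[0,0,0]}]' | egrep 'open|pos|force'
python3 -m creep '[{"grip":1,"delta_pos":[0,0,0],"rotation":[0,0,0]},{"grip":1,"delta_pos":[0,0,0],"rotation":[0,0,0]},{"grip":1,"delta_pos":[0,0,0],"rotation":[0,0,0]},{"grip":1,"delta_pos":[0,0,0],"rotation":[0,0,0]},{"grip":1,"delta_pos":[0,0,0],"rotation":[0,0,0]}]' | egrep 'open|force'
python3 -m creep '[{"grip":1,"delta_pos":[0,0,0],"rotation":[0,0,0]},{"grip":1,"delta_pos":[0,0,0],"rotation":[0,0,0]},{"grip":1,"delta_pos":[0,0,0],"rotation":[0,0,0]},{"grip":1,"delta_pos":[0,0,0],"rotation":[0,0,0]},{"grip":1,"delta_pos":[0,0,0],"rotation":[0,0,0]}]' | egrep 'pos|force|ori|open'

```

```text
opening: 0.035
tool_pos: [0.4339, -0.3242, 0.1887]
opening: 0.0569
tool_pos: [0.4343, -0.3242, 0.1168]
force: [0.2, -1.3, -0.4]
opening: 0.0568
gripper_force: 0.0
force: [-0.2, 2.1, 2.6]
opening: 0.0255
gripper_force: 30.0
tool_pos: [0.4349, -0.3243, 0.1182]
orientation: [-180.0, 29.8, 165.1]
force: [-0.7, 2.1, 6.0]
opening: 0.0254
gripper_force: 30.0
```

```bash

python3 -m creep '[{"grip":1,"delta_pos":[-0.05,0,-0.087],"rotation":[0,0,0]},{"grip":1,"delta_pos":[-0.1,0,-0.175],"rotation":[0,0,0]},{"grip":1,"delta_pos":[-0.2,0,-0.35],"rotation":[0,0,0]},{"grip":1,"delta_pos":[-0.3,0,-0.52],"rotation":[0,0,0]},{"grip":1,"delta_pos":[-0.35,0,-0.61],"rotation":[0,0,0]}]' | egrep 'pos|open'
python3 -m creep '[{"grip":1,"delta_pos":[-0.1,0,-0.175],"rotation":[0,0,0]},{"grip":1,"delta_pos":[-0.2,0,-0.35],"rotation":[0,0,0]},{"grip":1,"delta_pos":[-0.3,0,-0.52],"rotation":[0,0,0]},{"grip":1,"delta_pos":[-0.37,0,-0.65],"rotation":[0,0,0]},{"grip":1,"delta_pos":[-0.37,0,-0.65],"rotation":[0,0,0]}]' | egrep 'pos|force|ori|open'
python3 -c "
from h import *
st(); plan([.623,-.021,.265],down(174.5)*Ro.from_euler('y',30,degrees=True))
s=snap('side','s3.png');cv2.imwrite('pics/s3c.png',cv2.resize(s['color'][60:260,300:520,::-1],None,fx=2,fy=2))"
```

```text
tool_pos: [0.435, -0.3245, 0.1904]
opening: 0.0254
tool_pos: [0.4352, -0.3246, 0.2654]
orientation: [-180.0, 29.9, 165.1]
force: [0.7, 0.1, -0.5]
opening: 0.0251
gripper_force: 30.0
15.3 [ 0.4352 -0.3246  0.2654] [-179.96   29.92  165.09] j [-16.6  -7.1 -35.1  -1.5 -32.1 -87.3] F [ 0.7  0.1 -0.5] op 0.0251 gf 30.0
shift [-0.894  3.417  0.516] max 3.42 rot [-3.000e-04  6.642e-01 -1.097e-01] deg 60.6 shift first
```

View pics/s3c.png

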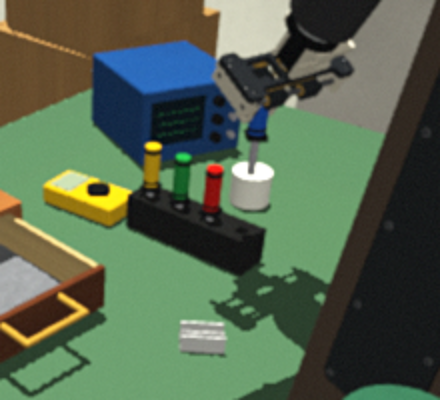

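```bash

python3 -m creep '[{"grip":1,"delta_pos":[-0.075,0.28,0.04],"rotation":[0,0,0]},{"grip":1,"delta_pos":[-0.15,0.57,0.085],"rotation":[0,0,0]},{"grip":1,"delta_pos":[-0.224,0.854,0.129],"rotation":[0,0,0]}]' | egrep 'open'
python3 -m creep '[{"grip":1,"delta_pos":[-0.075,0.28,0.04],"rotation":[0,0,0]},{"grip":1,"delta_pos":[-0.15,0.57,0.085],"rotation":[0,0,0]},{"grip":1,"delta_pos":[-0.224,0.854,0.129],"rotation":[0,0,0]}]' | egrep 'open'
python3 -m creep '[{"grip":1,"delta_pos":[-0.075,0.28,0.04],"rotation":[0,0,0]},{"grip":1,"delta_pos":[-0.15,0.57,0.085],"rotation":[0,0,0]},{"grip":1,"delta_pos":[-0.224,0.854,0.129],"rotation":[0,0,0]}]' | egrep 'open'
python3 -m creep '[{"grip":1,"delta_pos":[-0.075,0.28,0.04],"rotation":[0,0,0]},{"grip":1,"delta_pos":[-0.15,0.57,0.085],"rotation":[0,0,0]},{"grip":1,"delta_pos":[-0.224,0.854,0.129],"rotation":[0,0,0]},{"grip":1,"delta_pos":[-0.224,0.854,0.129],"rotation":[0,0,0]}]' | egrep 'open|pos'
python3 -m creep '[{"grip":1,"delta_pos":[0,0,0],"rotation":[0,0.09,-0.015]},{"grip":1,"delta_pos":[0,0,0],"rotation":[0,0.18,-0.03]},{"grip":1,"delta_pos":[0,0,0],"rotation":[0,0.27,-0.045]},{"grip":1,"delta_pos":[0,0,0],"rotation":[0,0.332,-0.055]},{"grip":1,"delta_pos":[0,0,0],"rotation":[0,0.332,-0.055]}]' | egrep 'open|pos|ori'
python3 -m creep '[{"grip":1,"delta_pos":[0,0,0],"rotation":[0,0.09,-0.015]},{"grip":1,"delta_pos":[0,0,0],"rotation":[0,0.18,-0.03]},{"grip":1,"delta_pos":[0,0,0],"rotation":[0,0.27,-0.045]},{"grip":1,"delta_pos":[0,0,0],"rotation":[0,0.332,-0.055]},{"grip":1,"delta_pos":[0,0,0],"rotation":[0,0.332,-0.055]}]' | egrep 'open|pos|ori'
python3 -c "
from h import *
st(); plan([.623,-.021,.1]);plan([.623,-.021,.083])
s=snap('side','s4.png');cv2.imwrite('pics/s4c.png',cv2.resize(s['color'][40:240,180:420,::-1],None,fx=2.5,fy=2.5))"
```

```text
opening: 0.0258
opening: 0.0257
opening: 0.0257
tool_pos: [0.6238, -0.0182, 0.2607]
opening: 0.0258
tool_pos: [0.6245, -0.0208, 0.2599]
orientation: [-178.7, -0.7, 169.8]
opening: 0.0253
tool_pos: [0.6224, -0.0214, 0.2564]
orientation: [-179.9, -30.8, 174.4]
opening: 0.0255
17.65 [ 0.6224 -0.0214  0.2564] [-179.91  -30.78  174.35] j [  10.9   34.1   20.8   -8.6 -106.3 -106.7] F [ 1.   0.4 -2.8] op 0.0255 gf 30.0
shift [-0.805  0.006  1.34 ] max 1.34 rot [0. 0. 0.] deg 0.0 shift first
shift [-0.892  0.006  1.486] max 1.49 rot [0. 0. 0.] deg 0.0 shift first
```

View pics/s4c.png

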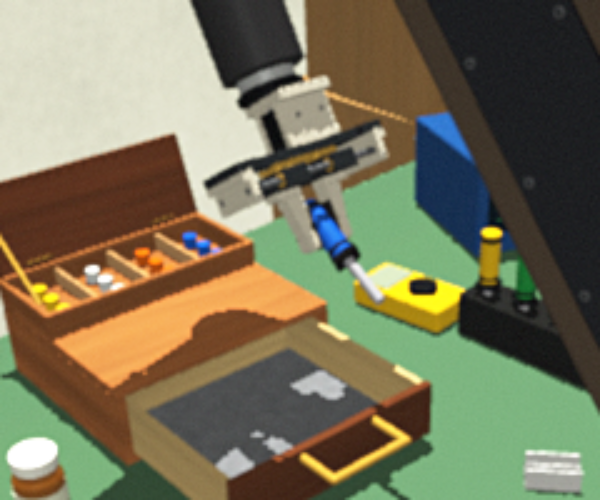

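```bash

python3 -m creep '[{"grip":1,"delta_pos":[-0.15,0,0.25],"rotation":[0,0,0]},{"grip":1,"delta_pos":[-0.3,0,0.5],"rotation":[0,0,0]},{"grip":1,"delta_pos":[-0.446,0,0.743],"rotation":[0,0,0]},{"grip":1,"delta_pos":[-0.446,0,0.743],"rotation":[0,0,0]}]' | egrep 'open|pos|force'
python3 -m creep '[{"grip":1,"delta_pos":[-0.1,0,0.17],"rotation":[0,0,0]},{"grip":1,"delta_pos":[-0.2,0,0.34],"rotation":[0,0,0]},{"grip":1,"delta_pos":[-0.3,0,0.51],"rotation":[0,0,0]},{"grip":1,"delta_pos":[-0.4,0,0.665],"rotation":[0,0,0]},{"grip":1,"delta_pos":[-0.4,0,0.665],"rotation":[0,0,0]}]' | egrep 'open|pos|force'
python3 -c "
from h import *
st()
s=snap('side','s5.png');cv2.imwrite('pics/s5c.png',cv2.resize(s['color'][80:240,180:380,::-1],None,fx=3,fy=3))"
```

```text
tool_pos: [0.6211, -0.0207, 0.1727]
force: [-0.6, 0.0, -2.0]
opening: 0.0253
gripper_force: 30.0
tool_pos: [0.6237, -0.0209, 0.097]
force: [-0.2, 0.1, -0.6]
opening: 0.0254
gripper_force: 30.0
18.6 [ 0.6237 -0.0209  0.097 ] [179.99 -30.29 174.51] j [  10.9   40.5   11.    -8.2  -89.8 -104.3] F [-0.2  0.1 -0.6] op 0.0254 gf 30.0
```

View pics/s5c.png

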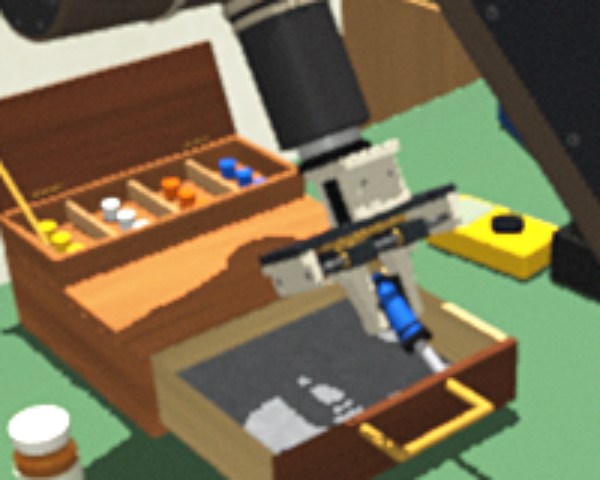

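```bash

python3 -c "
from h import *
plan([.631,-.0215,.081])"
python3 -m creep '[{"grip":1,"delta_pos":[-0.07,0,-0.04],"rotation":[0,0,0]},{"grip":1,"delta_pos":[-0.15,0,0.1],"rotation":[0,0,0]},{"grip":1,"delta_pos":[-0.15,0,0.1],"rotation":[0,0,0]}]' | egrep 'open|pos|force'
python3 -m creep '[{"grip":0.55,"delta_pos":[0,0,0],"rotation":[0,0,0]},{"grip":0.55,"delta_pos":[0,0,0],"rotation":[0,0,0]},{"grip":0.55,"delta_pos":[0,0,0],"rotation":[0,0,0]},{"grip":0.55,"delta_pos":[0,0,0],"rotation":[0,0,0]},{"grip":0.55,"delta_pos":[0,0,0],"rotation":[0,0,0]}]' | egrep 'open|pos|force'
```

```text
shift [-0.144  0.001  0.116] max 0.14 rot [0. 0. 0.] deg 0.0 shift first
tool_pos: [0.6323, -0.0216, 0.0804]
force: [-0.8, 0.4, -1.6]
opening: 0.0257
gripper_force: 30.0
tool_pos: [0.6328, -0.0217, 0.0822]
force: [-0.1, 0.3, 0.9]
opening: 0.0396
gripper_force: 0.0
```

```bash

python3 -m creep '[{"grip":0.5,"delta_pos":[0.1,0,-0.18],"rotation":[0,0,0]},{"grip":0.5,"delta_pos":[0.2,0,-0.36],"rotation":[0,0,0]},{"grip":0.5,"delta_pos":[0.3,0,-0.54],"rotation":[0,0,0]},{"grip":0.5,"delta_pos":[0.45,0,-0.77],"rotation":[0,0,0]}]' | egrep 'open|pos|force'
python3 -m creep '[{"grip":0.35,"delta_pos":[0.2,0,-0.36],"rotation":[0,0,0]},{"grip":0.35,"delta_pos":[0.45,0,-0.77],"rotation":[0,0,0]},{"grip":0.35,"delta_pos":[0.45,0,-0.77],"rotation":[0,0,0]}]' | egrep 'open|pos|force'
python3 -m creep '[{"grip":0.35,"delta_pos":[0,0,0],"rotation":[0,-0.09,0]},{"grip":0.35,"delta_pos":[0,0,0],"rotation":[0,-0.18,0]},{"grip":0.35,"delta_pos":[0,0,0],"rotation":[0,-0.27,0]},{"grip":0.35,"delta_pos":[0,0,0],"rotation":[0,-0.332,0]},{"grip":0.35,"delta_pos":[0,0,0],"rotation":[0,-0.332,0]}]' | egrep 'pos|ori'
python3 -c "
from h import *
st(); plan([.493,-.3215,.225],down(166)*Ro.from_euler('y',-30,degrees=True))
s=snap('side','s6.png');cv2.imwrite('pics/s6c.png',cv2.resize(s['color'][120:260,180:360,::-1],None,fx=3,fy=3))
s=snap('top','t6.png')"
```

```text
tool_pos: [0.6321, -0.0217, 0.1711]
force: [0.3, -0.1, -0.7]
opening: 0.0435
gripper_force: 0.0
tool_pos: [0.6346, -0.0224, 0.2679]
force: [-0.0, 0.3, 0.6]
opening: 0.0558
gripper_force: 0.0
tool_pos: [0.6301, -0.0217, 0.2624]
orientation: [179.9, -0.0, 174.6]
20.65 [ 0.6301 -0.0217  0.2624] [ 1.7989e+02 -3.0000e-02  1.7458e+02] j [ 1.570e+01  1.590e+01 -4.100e+00 -1.000e-01 -7.000e+01 -1.111e+02] F [-0.7 -0.9  1.1] op 0.0566 gf 0.0
shift [ 1.082 -3.114  0.368] max 3.11 rot [ 0.0261 -0.3331  0.0928] deg 31.2 shift first
```

View pics/s6c.png

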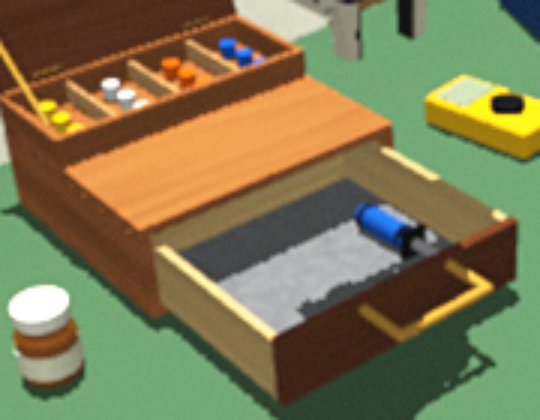

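```bash

python3 -m creep '[{"grip":0.35,"delta_pos":[0.09,-0.26,0],"rotation":[0,0,0]},{"grip":0.35,"delta_pos":[0.18,-0.52,0],"rotation":[0,0,0]},{"grip":0.35,"delta_pos":[0.27,-0.778,0],"rotation":[0,0,0]}]' | egrep 'pos'
python3 -m creep '[{"grip":0.35,"delta_pos":[0.09,-0.26,0],"rotation":[0,0,0]},{"grip":0.35,"delta_pos":[0.18,-0.52,0],"rotation":[0,0,0]},{"grip":0.35,"delta_pos":[0.27,-0.778,0],"rotation":[0,0,0]}]' | egrep 'pos'
python3 -m creep '[{"grip":0.35,"delta_pos":[0.09,-0.26,0],"rotation":[0,0,0]},{"grip":0.35,"delta_pos":[0.18,-0.52,0],"rotation":[0,0,0]},{"grip":0.35,"delta_pos":[0.27,-0.778,0],"rotation":[0,0,0]}]' | egrep 'pos'
python3 -m creep '[{"grip":0.35,"delta_pos":[0.09,-0.26,0],"rotation":[0,0,0]},{"grip":0.35,"delta_pos":[0.18,-0.52,0],"rotation":[0,0,0]},{"grip":0.35,"delta_pos":[0.27,-0.778,0],"rotation":[0,0,0]},{"grip":0.35,"delta_pos":[0.27,-0.778,0],"rotation":[0,0,0]}]' | egrep 'pos'
python3 -m creep '[{"grip":0.35,"delta_pos":[0,0,0],"rotation":[0.007,-0.09,0.025]},{"grip":0.35,"delta_pos":[0,0,0],"rotation":[0.014,-0.18,0.05]},{"grip":0.35,"delta_pos":[0,0,0],"rotation":[0.02,-0.27,0.075]},{"grip":0.35,"delta_pos":[0,0,0],"rotation":[0.026,-0.333,0.093]},{"grip":0.35,"delta_pos":[0,0,0],"rotation":[0.026,-0.333,0.093]}]' | egrep 'pos|ori'
python3 -c "
from h import *
T=dict(np.load('pics/t6.npz'));img=T['color'][165:262,395:440].astype(int)
hsv=cv2.cvtColor(T['color'],cv2.COLOR_RGB2HSV)
for n,l,h in(('R',170,180),('R0',0,8),('G',50,80),('Y',20,32)):
    m=(cv2.inRange(hsv,(l,130,150),(h,255,255)));m[:,:405]=0;m[:,435:]=0;m[:170]=0;m[250:]=0
    ys,xs=np.nonzero(m);print(n,len(xs),xs.mean() if len(xs) else 0,ys.mean() if len(xs) else 0)
st();plan([.494,-.3215,.119])"
```

```text
tool_pos: [0.5985, -0.0973, 0.2595]
tool_pos: [0.5641, -0.1727, 0.2597]
tool_pos: [0.5298, -0.2477, 0.2599]
tool_pos: [0.4946, -0.3239, 0.2598]
tool_pos: [0.4927, -0.3205, 0.2589]
orientation: [180.0, 29.7, 165.8]
R 0 0 0
R0 53 419.75471698113205 215.45283018867926
G 0 0 0
Y 31 412.93548387096774 173.70967741935485
22.55 [ 0.4927 -0.3205  0.2589] [180.    29.67 165.82] j [-13.9  -2.1 -32.2   0.3 -30.2 -90.5] F [ 1.  -0.4 -1. ] op 0.0569 gf 0.0
shift [ 0.679 -0.007  1.223] max 1.22 rot [0. 0. 0.] deg 0.0 shift first
```

```bash

python3 -m creep '[{"grip":0.35,"delta_pos":[0.1,0,0.175],"rotation":[0,0,0]},{"grip":0.35,"delta_pos":[0.2,0,0.35],"rotation":[0,0,0]},{"grip":0.35,"delta_pos":[0.34,-0.005,0.61],"rotation":[0,0,0]}]' | egrep 'open|pos'
python3 -m creep '[{"grip":0.35,"delta_pos":[0.1,0,0.175],"rotation":[0,0,0]},{"grip":0.35,"delta_pos":[0.2,0,0.35],"rotation":[0,0,0]},{"grip":0.35,"delta_pos":[0.34,0,0.61],"rotation":[0,0,0]},{"grip":0.35,"delta_pos":[0.34,0,0.61],"rotation":[0,0,0]}]' | egrep 'open|pos|force'
python3 -m creep '[{"grip":1,"delta_pos":[0,0,0],"rotation":[0,0,0]},{"grip":1,"delta_pos":[0,0,0],"rotation":[0,0,0]},{"grip":1,"delta_pos":[0,0,0],"rotation":[0,0,0]},{"grip":1,"delta_pos":[0,0,0],"rotation":[0,0,0]},{"grip":1,"delta_pos":[0,0,0],"rotation":[0,0,0]}]' | egrep 'open|force'
python3 -m creep '[{"grip":1,"delta_pos":[0,0,0],"rotation":[0,0,0]},{"grip":1,"delta_pos":[0,0,0],"rotation":[0,0,0]},{"grip":1,"delta_pos":[0,0,0],"rotation":[0,0,0]},{"grip":1,"delta_pos":[0,0,0],"rotation":[0,0,0]}]' | egrep 'pos|force|ori|open'
python3 -m creep '[{"grip":1,"delta_pos":[-0.05,0,-0.087],"rotation":[0,0,0]},{"grip":1,"delta_pos":[-0.1,0,-0.175],"rotation":[0,0,0]},{"grip":1,"delta_pos":[-0.2,0,-0.35],"rotation":[0,0,0]},{"grip":1,"delta_pos":[-0.3,0,-0.52],"rotation":[0,0,0]},{"grip":1,"delta_pos":[-0.35,0,-0.61],"rotation":[0,0,0]}]' | egrep 'pos|open'
python3 -m creep '[{"grip":1,"delta_pos":[-0.1,0,-0.175],"rotation":[0,0,0]},{"grip":1,"delta_pos":[-0.2,0,-0.35],"rotation":[0,0,0]},{"grip":1,"delta_pos":[-0.3,0,-0.52],"rotation":[0,0,0]},{"grip":1,"delta_pos":[-0.37,0,-0.65],"rotation":[0,0,0]},{"grip":1,"delta_pos":[-0.37,0,-0.65],"rotation":[0,0,0]}]' | egrep 'pos|force|open'
python3 -c "
from h import *
st(); plan([.634,.023,.265],down(174.5)*Ro.from_euler('y',30,degrees=True))
s=snap('side','s7.png');hsv=cv2.cvtColor(s['color'],cv2.COLOR_RGB2HSV)
m=cv2.inRange(hsv,(0,150,90),(8,255,255));m[:,:340]=0;m[:,480:]=0;n,_,S,C=cv2.connectedComponentsWithStats(m);print([(S[i].tolist(),C[i].round(1)) for i in range(1,n) if S[i][4]>15],proj(s,[.495,-.322,.26]))"
```

```text
tool_pos: [0.4978, -0.3225, 0.1916]
opening: 0.0569
tool_pos: [0.4953, -0.322, 0.1165]
force: [-1.2, 0.2, -0.6]
opening: 0.0569
gripper_force: 0.0
force: [-0.4, 0.9, 2.0]
opening: 0.0253
gripper_force: 30.0
tool_pos: [0.4971, -0.3225, 0.122]
orientation: [-179.9, 29.8, 166.0]
force: [-0.7, 1.0, 6.3]
opening: 0.0257
gripper_force: 30.0
tool_pos: [0.497, -0.3224, 0.1938]
opening: 0.0256
tool_pos: [0.4972, -0.3223, 0.2688]
force: [-0.2, -0.2, -1.3]
opening: 0.0258
gripper_force: 30.0
25.15 [ 0.4972 -0.3223  0.2688] [-179.87   29.93  166.01] j [-14.   -2.3 -31.1   0.3 -31.3 -90.2] F [-0.2 -0.2 -1.3] op 0.0258 gf 30.0
shift [-0.408  3.682  0.27 ] max 3.68 rot [-0.0013  0.6645 -0.0996] deg 60.5 shift first
[([407, 107, 8, 13, 77], array([410.7, 113.8])), ([340, 266, 17, 30, 277], array([345.4, 283.2]))] [411.31397095 108.60619303]
```

```bash

python3 -m creep '[{"grip":1,"delta_pos":[-0.034,0.3,0.022],"rotation":[0,0,0]},{"grip":1,"delta_pos":[-0.068,0.61,0.045],"rotation":[0,0,0]},{"grip":1,"delta_pos":[-0.102,0.92,0.067],"rotation":[0,0,0]}]' | egrep 'open'
python3 -m creep '[{"grip":1,"delta_pos":[-0.034,0.3,0.022],"rotation":[0,0,0]},{"grip":1,"delta_pos":[-0.068,0.61,0.045],"rotation":[0,0,0]},{"grip":1,"delta_pos":[-0.102,0.92,0.067],"rotation":[0,0,0]}]' | egrep 'open'
python3 -m creep '[{"grip":1,"delta_pos":[-0.034,0.3,0.022],"rotation":[0,0,0]},{"grip":1,"delta_pos":[-0.068,0.61,0.045],"rotation":[0,0,0]},{"grip":1,"delta_pos":[-0.102,0.92,0.067],"rotation":[0,0,0]}]' | egrep 'open'
python3 -m creep '[{"grip":1,"delta_pos":[-0.034,0.3,0.022],"rotation":[0,0,0]},{"grip":1,"delta_pos":[-0.068,0.61,0.045],"rotation":[0,0,0]},{"grip":1,"delta_pos":[-0.102,0.92,0.067],"rotation":[0,0,0]},{"grip":1,"delta_pos":[-0.102,0.92,0.067],"rotation":[0,0,0]}]' | egrep 'open|pos'
python3 -m creep '[{"grip":1,"delta_pos":[0,0,0],"rotation":[0,0.09,-0.013]},{"grip":1,"delta_pos":[0,0,0],"rotation":[0,0.18,-0.026]},{"grip":1,"delta_pos":[0,0,0],"rotation":[0,0.27,-0.04]},{"grip":1,"delta_pos":[0,0,0],"rotation":[0,0.332,-0.05]},{"grip":1,"delta_pos":[0,0,0],"rotation":[0,0.332,-0.05]}]' | egrep 'open|pos|ori'
python3 -m creep '[{"grip":1,"delta_pos":[0,0,0],"rotation":[0,0.09,-0.013]},{"grip":1,"delta_pos":[0,0,0],"rotation":[0,0.18,-0.026]},{"grip":1,"delta_pos":[0,0,0],"rotation":[0,0.27,-0.04]},{"grip":1,"delta_pos":[0,0,0],"rotation":[0,0.332,-0.05]},{"grip":1,"delta_pos":[0,0,0],"rotation":[0,0.332,-0.05]}]' | egrep 'open|pos|ori'
python3 -c "
from h import *
st(); plan([.634,.023,.082])
s=snap('side','s8.png');hsv=cv2.cvtColor(s['color'],cv2.COLOR_RGB2HSV)
m=cv2.inRange(hsv,(0,150,90),(8,255,255));m[:,:270]=0;m[:,480:]=0;m[250:]=0;n,_,S,C=cv2.connectedComponentsWithStats(m);print([(S[i].tolist(),C[i].round(1)) for i in range(1,n) if S[i][4]>15],proj(s,ctrl.get_obs()['tool_pos']))
"
```

```text
opening: 0.0257
opening: 0.0259
opening: 0.0255
tool_pos: [0.6341, 0.026, 0.2608]
opening: 0.0256
tool_pos: [0.6352, 0.0231, 0.2602]
orientation: [-178.8, -0.6, 170.2]
opening: 0.0257
tool_pos: [0.6331, 0.0223, 0.2564]
orientation: [-179.8, -30.8, 174.3]
opening: 0.0254
27.5 [0.6331 0.0223 0.2564] [-179.76  -30.76  174.26] j [  13.8   35.1   23.1  -10.1 -107.1 -109.9] F [ 0.4  0.3 -2.6] op 0.0254 gf 30.0
shift [-0.899  0.014  1.494] max 1.49 rot [0. 0. 0.] deg 0.0 shift first
[([289, 126, 18, 22, 179], array([297.1, 136.6]))] [293.79870101 133.40846931]
```

Red still well held; lower, release, lift, level the tool.

```bash

python3 -m creep '[{"grip":1,"delta_pos":[-0.15,0,0.25],"rotation":[0,0,0]},{"grip":1,"delta_pos":[-0.3,0,0.5],"rotation":[0,0,0]},{"grip":1,"delta_pos":[-0.45,0,0.75],"rotation":[0,0,0]},{"grip":1,"delta_pos":[-0.45,0,0.75],"rotation":[0,0,0]}]' | egrep 'open|pos'
python3 -m creep '[{"grip":1,"delta_pos":[-0.1,0,0.17],"rotation":[0,0,0]},{"grip":1,"delta_pos":[-0.2,0,0.34],"rotation":[0,0,0]},{"grip":1,"delta_pos":[-0.3,0,0.51],"rotation":[0,0,0]},{"grip":1,"delta_pos":[-0.45,0,0.745],"rotation":[0,0,0]},{"grip":1,"delta_pos":[-0.45,0,0.745],"rotation":[0,0,0]}]' | egrep 'open|pos|force'
python3 -m creep '[{"grip":0.55,"delta_pos":[0,0,0],"rotation":[0,0,0]},{"grip":0.55,"delta_pos":[0,0,0],"rotation":[0,0,0]},{"grip":0.55,"delta_pos":[0,0,0],"rotation":[0,0,0]},{"grip":0.55,"delta_pos":[0,0,0],"rotation":[0,0,0]},{"grip":0.55,"delta_pos":[0,0,0],"rotation":[0,0,0]}]' | egrep 'open|pos|force'
python3 -m creep '[{"grip":0.5,"delta_pos":[0.1,0,-0.18],"rotation":[0,0,0]},{"grip":0.5,"delta_pos":[0.2,0,-0.36],"rotation":[0,0,0]},{"grip":0.5,"delta_pos":[0.3,0,-0.54],"rotation":[0,0,0]},{"grip":0.5,"delta_pos":[0.45,0,-0.77],"rotation":[0,0,0]}]' | egrep 'open|pos|force'
python3 -m creep '[{"grip":0.35,"delta_pos":[0.2,0,-0.36],"rotation":[0,0,0]},{"grip":0.35,"delta_pos":[0.45,0,-0.77],"rotation":[0,0,0]},{"grip":0.35,"delta_pos":[0.45,0,-0.77],"rotation":[0,0,0]}]' | egrep 'open|pos'
python3 -m creep '[{"grip":0.35,"delta_pos":[0,0,0],"rotation":[0,-0.09,0]},{"grip":0.35,"delta_pos":[0,0,0],"rotation":[0,-0.18,0]},{"grip":0.35,"delta_pos":[0,0,0],"rotation":[0,-0.27,0]},{"grip":0.35,"delta_pos":[0,0,0],"rotation":[0,-0.332,0]},{"grip":0.35,"delta_pos":[0,0,0],"rotation":[0,-0.332,0]}]' | egrep 'pos|ori'
python3 -c "
from h import *
st(); plan([.554,-.3225,.25],down(167)*Ro.from_euler('y',-30,degrees=True))
def blobs(s,lo,hi,box):
    hsv=cv2.cvtColor(s['color'],cv2.COLOR_RGB2HSV);m=cv2.inRange(hsv,lo,hi);k=np.zeros_like(m);x0,y0,x1,y1=box;k[y0:y1,x0:x1]=1
    n,_,S,C=cv2.connectedComponentsWithStats(m*k);return [(S[i].tolist(),C[i].round(1).tolist()) for i in range(1,n) if S[i][4]>12]
s=snap('side','s9.png');print(blobs(s,(0,150,60),(8,255,255),(230,160,360,260)),blobs(s,(100,140,60),(125,255,255),(230,160,360,260)))
print('floor proj tip/handle', proj(s,[.545,.031,.033]),proj(s,[.634,.023,.033]),proj(s,[.545,-.012,.033]),proj(s,[.632,-.022,.033]))
s=snap('top','t9.png')
"
```

```text
tool_pos: [0.6318, 0.0229, 0.1719]
opening: 0.0253
tool_pos: [0.6342, 0.0227, 0.0867]
force: [0.1, 0.3, -0.8]
opening: 0.0255
gripper_force: 30.0
tool_pos: [0.636, 0.0226, 0.0886]
force: [0.8, -0.3, 0.6]
opening: 0.0391
gripper_force: 0.0
tool_pos: [0.6352, 0.0226, 0.1771]
force: [0.6, 0.5, -0.0]
opening: 0.0437
gripper_force: 0.0
tool_pos: [0.6376, 0.0222, 0.274]
opening: 0.0562
tool_pos: [0.6332, 0.0228, 0.2683]
orientation: [180.0, -0.0, 174.6]
30.15 [0.6332 0.0228 0.2683] [ 1.7999e+02 -2.0000e-02  1.7459e+02] j [  19.7   16.    -3.2   -0.   -70.8 -115.1] F [-1.   0.7  0.5] op 0.0568 gf 0.0
shift [ 0.463 -3.512  0.183] max 3.51 rot [ 0.0221 -0.333   0.0824] deg 30.9 shift first
[([284, 196, 17, 15, 127], [291.3, 202.4])] [([298, 188, 19, 15, 138], [306.5, 194.2])]
floor proj tip/handle [317.31478561 217.04762237] [297.22143553 203.68004019] [327.72038053 210.41568643] [308.52466355 197.59245065]
```

```bash

python3 -m creep '[{"grip":0.35,"delta_pos":[0.04,-0.29,0],"rotation":[0,0,0]},{"grip":0.35,"delta_pos":[0.08,-0.58,0],"rotation":[0,0,0]},{"grip":0.35,"delta_pos":[0.116,-0.878,0],"rotation":[0,0,0]}]' | egrep 'pos'
python3 -m creep '[{"grip":0.35,"delta_pos":[0.04,-0.29,0],"rotation":[0,0,0]},{"grip":0.35,"delta_pos":[0.08,-0.58,0],"rotation":[0,0,0]},{"grip":0.35,"delta_pos":[0.116,-0.878,0],"rotation":[0,0,0]}]' | egrep 'pos'
python3 -m creep '[{"grip":0.35,"delta_pos":[0.04,-0.29,0],"rotation":[0,0,0]},{"grip":0.35,"delta_pos":[0.08,-0.58,0],"rotation":[0,0,0]},{"grip":0.35,"delta_pos":[0.116,-0.878,0],"rotation":[0,0,0]}]' | egrep 'pos'
python3 -m creep '[{"grip":0.35,"delta_pos":[0.04,-0.29,0],"rotation":[0,0,0]},{"grip":0.35,"delta_pos":[0.08,-0.58,0],"rotation":[0,0,0]},{"grip":0.35,"delta_pos":[0.116,-0.878,0],"rotation":[0,0,0]},{"grip":0.35,"delta_pos":[0.116,-0.878,0],"rotation":[0,0,0]}]' | egrep 'pos'
python3 -m creep '[{"grip":0.35,"delta_pos":[0,0,0],"rotation":[0.006,-0.09,0.022]},{"grip":0.35,"delta_pos":[0,0,0],"rotation":[0.012,-0.18,0.044]},{"grip":0.35,"delta_pos":[0,0,0],"rotation":[0.018,-0.27,0.066]},{"grip":0.35,"delta_pos":[0,0,0],"rotation":[0.022,-0.333,0.082]},{"grip":0.35,"delta_pos":[0,0,0],"rotation":[0.022,-0.333,0.082]}]' | egrep 'pos|ori'
python3 -c "
from h import *
st();plan([.555,-.3225,.119])
T0=dict(np.load('pics/top0.npz'))['color'].astype(int);T=dict(np.load('pics/t9.npz'))['color'].astype(int)
d=abs(T0-T).sum(2)[165:250,405:435];print('rows changed',[(165+i,int(v)) for i,v in enumerate((d>90).sum(1)) if v>2])"
```

```text
tool_pos: [0.6161, -0.0642, 0.2657]
tool_pos: [0.5961, -0.1511, 0.2659]
tool_pos: [0.5761, -0.2376, 0.266]
tool_pos: [0.5554, -0.3258, 0.2656]
tool_pos: [0.5532, -0.3218, 0.2652]
orientation: [-180.0, 29.7, 166.9]
32.05 [ 0.5532 -0.3218  0.2652] [-179.99   29.68  166.86] j [-12.6   2.7 -26.6   0.5 -31.  -90.9] F [-0.4 -0.1  0.6] op 0.0568 gf 0.0
shift [ 0.707 -0.002  1.279] max 1.28 rot [0. 0. 0.] deg 0.0 shift first
rows changed [(212, 5), (213, 6), (214, 8), (215, 9), (216, 8), (217, 9), (218, 8), (219, 5), (231, 5), (232, 7), (233, 7), (234, 8), (235, 9), (236, 9), (237, 9), (238, 8), (239, 3), (248, 3)]
```

Green and yellow are undisturbed. Pick green.

```bash

python3 -m creep '[{"grip":0.35,"delta_pos":[0.1,0,0.18],"rotation":[0,0,0]},{"grip":0.35,"delta_pos":[0.2,0,0.36],"rotation":[0,0,0]},{"grip":0.35,"delta_pos":[0.35,0,0.64],"rotation":[0,0,0]}]' | egrep 'open|pos'
python3 -m creep '[{"grip":0.35,"delta_pos":[0.1,0,0.18],"rotation":[0,0,0]},{"grip":0.35,"delta_pos":[0.2,0,0.36],"rotation":[0,0,0]},{"grip":0.35,"delta_pos":[0.35,0,0.64],"rotation":[0,0,0]},{"grip":0.35,"delta_pos":[0.35,0,0.64],"rotation":[0,0,0]}]' | egrep 'open|pos|force'
python3 -m creep '[{"grip":1,"delta_pos":[0,0,0],"rotation":[0,0,0]},{"grip":1,"delta_pos":[0,0,0],"rotation":[0,0,0]},{"grip":1,"delta_pos":[0,0,0],"rotation":[0,0,0]},{"grip":1,"delta_pos":[0,0,0],"rotation":[0,0,0]},{"grip":1,"delta_pos":[0,0,0],"rotation":[0,0,0]}]' | egrep 'open|force'
python3 -m creep '[{"grip":1,"delta_pos":[0,0,0],"rotation":[0,0,0]},{"grip":1,"delta_pos":[0,0,0],"rotation":[0,0,0]},{"grip":1,"delta_pos":[0,0,0],"rotation":[0,0,0]},{"grip":1,"delta_pos":[0,0,0],"rotation":[0,0,0]}]' | egrep 'pos|force|ori|open'
python3 -m creep '[{"grip":1,"delta_pos":[-0.05,0,-0.087],"rotation":[0,0,0]},{"grip":1,"delta_pos":[-0.1,0,-0.175],"rotation":[0,0,0]},{"grip":1,"delta_pos":[-0.2,0,-0.35],"rotation":[0,0,0]},{"grip":1,"delta_pos":[-0.3,0,-0.52],"rotation":[0,0,0]},{"grip":1,"delta_pos":[-0.35,0,-0.61],"rotation":[0,0,0]}]' | egrep 'pos|open'
python3 -m creep '[{"grip":1,"delta_pos":[-0.1,0,-0.175],"rotation":[0,0,0]},{"grip":1,"delta_pos":[-0.2,0,-0.35],"rotation":[0,0,0]},{"grip":1,"delta_pos":[-0.3,0,-0.52],"rotation":[0,0,0]},{"grip":1,"delta_pos":[-0.37,0,-0.65],"rotation":[0,0,0]},{"grip":1,"delta_pos":[-0.37,0,-0.65],"rotation":[0,0,0]}]' | egrep 'pos|force|open'
cat >> h.py <<'E'
def blobs(s,lo,hi,box):
    hsv=cv2.cvtColor(s['color'],cv2.COLOR_RGB2HSV);m=cv2.inRange(hsv,lo,hi);k=np.zeros_like(m);x0,y0,x1,y1=box;k[y0:y1,x0:x1]=1
    n,_,S,C=cv2.connectedComponentsWithStats(m*k);return [(S[i].tolist(),C[i].round(1).tolist()) for i in range(1,n) if S[i][4]>12]
GR=((55,170,40),(80,255,200));YE=((20,170,90),(32,255,255));RE=((0,150,60),(8,255,255));BL=((100,140,60),(125,255,255))
E
python3 -c "
from h import *
st(); plan([.637,.068,.265],down(174.5)*Ro.from_euler('y',30,degrees=True))
s=snap('side','s10.png');print(blobs(s,*GR,(360,80,460,200)),proj(s,ctrl.get_obs()['tool_pos']))"
```

```text
tool_pos: [0.5593, -0.3234, 0.195]
opening: 0.0568
tool_pos: [0.5569, -0.323, 0.1158]
force: [-1.1, 1.0, 0.2]
opening: 0.0573
gripper_force: 0.0
force: [-1.1, -1.7, 2.7]
opening: 0.0255
gripper_force: 30.0
tool_pos: [0.5592, -0.3234, 0.1223]
orientation: [-179.9, 29.9, 167.1]
force: [-1.7, 1.3, 6.7]
opening: 0.0255
gripper_force: 30.0
tool_pos: [0.559, -0.3232, 0.1939]
opening: 0.0253
tool_pos: [0.5591, -0.3232, 0.2689]
force: [-0.5, 0.3, -1.0]
opening: 0.0253
gripper_force: 30.0
34.65 [ 0.5591 -0.3232  0.2689] [-179.86   29.95  167.05] j [-12.6   3.  -25.9   0.6 -31.2 -90.9] F [-0.5  0.3 -1. ] op 0.0253 gf 30.0
shift [ 0.121  3.987 -0.034] max 3.99 rot [-0.0014  0.665  -0.0874] deg 60.4 shift first
[([389, 102, 10, 16, 99], [394.0, 109.4])] [393.80763274 100.97525814]
```

```bash

python3 -m creep '[{"grip":1,"delta_pos":[0.01,0.3,0],"rotation":[0,0,0]},{"grip":1,"delta_pos":[0.02,0.65,0],"rotation":[0,0,0]},{"grip":1,"delta_pos":[0.03,0.997,0],"rotation":[0,0,0]}]' | egrep 'open'
python3 -m creep '[{"grip":1,"delta_pos":[0.01,0.3,0],"rotation":[0,0,0]},{"grip":1,"delta_pos":[0.02,0.65,0],"rotation":[0,0,0]},{"grip":1,"delta_pos":[0.03,0.997,0],"rotation":[0,0,0]}]' | egrep 'open'
python3 -m creep '[{"grip":1,"delta_pos":[0.01,0.3,0],"rotation":[0,0,0]},{"grip":1,"delta_pos":[0.02,0.65,0],"rotation":[0,0,0]},{"grip":1,"delta_pos":[0.03,0.997,0],"rotation":[0,0,0]}]' | egrep 'open'
python3 -m creep '[{"grip":1,"delta_pos":[0.01,0.3,0],"rotation":[0,0,0]},{"grip":1,"delta_pos":[0.02,0.65,0],"rotation":[0,0,0]},{"grip":1,"delta_pos":[0.03,0.997,0],"rotation":[0,0,0]},{"grip":1,"delta_pos":[0.03,0.997,0],"rotation":[0,0,0]}]' | egrep 'open|pos'
python3 -m creep '[{"grip":1,"delta_pos":[0,0,0],"rotation":[0,0.09,-0.012]},{"grip":1,"delta_pos":[0,0,0],"rotation":[0,0.18,-0.024]},{"grip":1,"delta_pos":[0,0,0],"rotation":[0,0.27,-0.036]},{"grip":1,"delta_pos":[0,0,0],"rotation":[0,0.332,-0.044]},{"grip":1,"delta_pos":[0,0,0],"rotation":[0,0.332,-0.044]}]' | egrep 'open|pos|ori'
python3 -m creep '[{"grip":1,"delta_pos":[0,0,0],"rotation":[0,0.09,-0.012]},{"grip":1,"delta_pos":[0,0,0],"rotation":[0,0.18,-0.024]},{"grip":1,"delta_pos":[0,0,0],"rotation":[0,0.27,-0.036]},{"grip":1,"delta_pos":[0,0,0],"rotation":[0,0.332,-0.044]},{"grip":1,"delta_pos":[0,0,0],"rotation":[0,0.332,-0.044]}]' | egrep 'open|pos|ori'
python3 -c "
from h import *
st(); plan([.638,.068,.082])
s=snap('side','s11.png');print(blobs(s,*GR,(250,80,350,200)),proj(s,ctrl.get_obs()['tool_pos']))"
```

```text
opening: 0.0255
opening: 0.0255
opening: 0.0252
tool_pos: [0.6387, 0.0713, 0.258]
opening: 0.0253
tool_pos: [0.6401, 0.0681, 0.2577]
orientation: [-178.9, -0.6, 170.7]
opening: 0.0252
tool_pos: [0.6381, 0.0669, 0.2534]
orientation: [-179.7, -30.7, 174.2]
opening: 0.0252
37.0 [0.6381 0.0669 0.2534] [-179.71  -30.72  174.23] j [  16.8   35.8   24.6  -11.5 -107.4 -113.1] F [ 0.3  1.  -2.2] op 0.0252 gf 30.0
shift [-0.874  0.018  1.474] max 1.47 rot [0. 0. 0.] deg 0.0 shift first
[([275, 132, 14, 22, 96], [281.4, 141.5])] [279.96425871 139.4422587 ]
```

```bash

python3 -m creep '[{"grip":1,"delta_pos":[-0.15,0,0.25],"rotation":[0,0,0]},{"grip":1,"delta_pos":[-0.3,0,0.5],"rotation":[0,0,0]},{"grip":1,"delta_pos":[-0.44,0,0.74],"rotation":[0,0,0]},{"grip":1,"delta_pos":[-0.44,0,0.74],"rotation":[0,0,0]}]' | egrep 'open|pos'
python3 -m creep '[{"grip":1,"delta_pos":[-0.1,0,0.17],"rotation":[0,0,0]},{"grip":1,"delta_pos":[-0.2,0,0.34],"rotation":[0,0,0]},{"grip":1,"delta_pos":[-0.3,0,0.51],"rotation":[0,0,0]},{"grip":1,"delta_pos":[-0.44,0,0.75],"rotation":[0,0,0]},{"grip":1,"delta_pos":[-0.44,0,0.75],"rotation":[0,0,0]}]' | egrep 'open|pos|force'
python3 -m creep '[{"grip":0.55,"delta_pos":[0,0,0],"rotation":[0,0,0]},{"grip":0.55,"delta_pos":[0,0,0],"rotation":[0,0,0]},{"grip":0.55,"delta_pos":[0,0,0],"rotation":[0,0,0]},{"grip":0.55,"delta_pos":[0,0,0],"rotation":[0,0,0]},{"grip":0.55,"delta_pos":[0,0,0],"rotation":[0,0,0]}]' | egrep 'open|pos|force'
python3 -m creep '[{"grip":0.5,"delta_pos":[0.1,0,-0.18],"rotation":[0,0,0]},{"grip":0.5,"delta_pos":[0.2,0,-0.36],"rotation":[0,0,0]},{"grip":0.5,"delta_pos":[0.3,0,-0.54],"rotation":[0,0,0]},{"grip":0.5,"delta_pos":[0.45,0,-0.77],"rotation":[0,0,0]}]' | egrep 'open|pos|force'
python3 -m creep '[{"grip":0.35,"delta_pos":[0.2,0,-0.36],"rotation":[0,0,0]},{"grip":0.35,"delta_pos":[0.45,0,-0.77],"rotation":[0,0,0]},{"grip":0.35,"delta_pos":[0.45,0,-0.77],"rotation":[0,0,0]}]' | egrep 'open|pos'
python3 -m creep '[{"grip":0.35,"delta_pos":[0,0,0],"rotation":[0,-0.09,0]},{"grip":0.35,"delta_pos":[0,0,0],"rotation":[0,-0.18,0]},{"grip":0.35,"delta_pos":[0,0,0],"rotation":[0,-0.27,0]},{"grip":0.35,"delta_pos":[0,0,0],"rotation":[0,-0.332,0]},{"grip":0.35,"delta_pos":[0,0,0],"rotation":[0,-0.332,0]}]' | egrep 'pos|ori'
python3 -c "
from h import *
st(); plan([.615,-.3235,.25],down(168)*Ro.from_euler('y',-30,degrees=True))
s=snap('side','s12.png');b=(230,150,360,260);print('R',blobs(s,*RE,b),'B',blobs(s,*BL,b),'G',blobs(s,*GR,b))
print(proj(s,[.638,.068,.033]))"
```

```text
tool_pos: [0.6365, 0.0677, 0.1704]
opening: 0.0251
tool_pos: [0.6378, 0.0675, 0.0852]
force: [-0.2, 1.1, -1.0]
opening: 0.0255
gripper_force: 30.0
tool_pos: [0.6397, 0.0676, 0.0872]
force: [-0.5, 0.5, -0.5]
opening: 0.0399
gripper_force: 0.0
tool_pos: [0.6387, 0.0676, 0.1756]
force: [0.2, 0.2, -0.4]
opening: 0.0437
gripper_force: 0.0
tool_pos: [0.6412, 0.0674, 0.2727]
opening: 0.0561
tool_pos: [0.6366, 0.0678, 0.2668]
orientation: [-180.0, 0.0, 174.6]
39.65 [0.6366 0.0678 0.2668] [-1.7999e+02  1.0000e-02  1.7462e+02] j [  23.5   16.7   -2.5    0.   -70.8 -118.9] F [0.5 0.8 1. ] op 0.057 gf 0.0
shift [-0.152 -3.916  0.168] max 3.92 rot [ 0.0192 -0.3329  0.0719] deg 30.7 shift first
R [([284, 196, 17, 13, 111], [291.4, 201.8])] B [([298, 188, 20, 15, 142], [306.7, 194.2])] G [([276, 201, 17, 13, 69], [283.0, 207.6])]
[284.95756988 209.75755429]
```

```bash

python3 -m creep '[{"grip":0.35,"delta_pos":[-0.01,-0.33,0],"rotation":[0,0,0]},{"grip":0.35,"delta_pos":[-0.02,-0.66,0],"rotation":[0,0,0]},{"grip":0.35,"delta_pos":[-0.038,-0.979,0],"rotation":[0,0,0]}]' | egrep 'pos'
python3 -m creep '[{"grip":0.35,"delta_pos":[-0.01,-0.33,0],"rotation":[0,0,0]},{"grip":0.35,"delta_pos":[-0.02,-0.66,0],"rotation":[0,0,0]},{"grip":0.35,"delta_pos":[-0.038,-0.979,0],"rotation":[0,0,0]}]' | egrep 'pos'
python3 -m creep '[{"grip":0.35,"delta_pos":[-0.01,-0.33,0],"rotation":[0,0,0]},{"grip":0.35,"delta_pos":[-0.02,-0.66,0],"rotation":[0,0,0]},{"grip":0.35,"delta_pos":[-0.038,-0.979,0],"rotation":[0,0,0]}]' | egrep 'pos'
python3 -m creep '[{"grip":0.35,"delta_pos":[-0.01,-0.33,0],"rotation":[0,0,0]},{"grip":0.35,"delta_pos":[-0.02,-0.66,0],"rotation":[0,0,0]},{"grip":0.35,"delta_pos":[-0.038,-0.979,0],"rotation":[0,0,0]},{"grip":0.35,"delta_pos":[-0.038,-0.979,0],"rotation":[0,0,0]}]' | egrep 'pos'
python3 -m creep '[{"grip":0.35,"delta_pos":[0,0,0],"rotation":[0.005,-0.09,0.02]},{"grip":0.35,"delta_pos":[0,0,0],"rotation":[0.01,-0.18,0.04]},{"grip":0.35,"delta_pos":[0,0,0],"rotation":[0.015,-0.27,0.06]},{"grip":0.35,"delta_pos":[0,0,0],"rotation":[0.019,-0.333,0.072]},{"grip":0.35,"delta_pos":[0,0,0],"rotation":[0.019,-0.333,0.072]}]' | egrep 'pos|ori'
python3 -c "
from h import *
st();plan([.616,-.3235,.119])"
```

```text
tool_pos: [0.6339, -0.0309, 0.2647]
tool_pos: [0.6283, -0.1294, 0.2646]
tool_pos: [0.6227, -0.2274, 0.2646]
tool_pos: [0.6165, -0.3274, 0.2638]
tool_pos: [0.614, -0.3228, 0.2637]
orientation: [180.0, 29.7, 167.8]
41.5 [ 0.614  -0.3228  0.2637] [179.98  29.71 167.8 ] j [-11.5   7.9 -21.    0.6 -31.5 -91.1] F [ 0.5 -0.1 -0.1] op 0.057 gf 0.0
shift [ 0.699 -0.003  1.267] max 1.27 rot [0. 0. 0.] deg 0.0 shift first
```

```bash

python3 -m creep '[{"grip":0.35,"delta_pos":[0.1,0,0.18],"rotation":[0,0,0]},{"grip":0.35,"delta_pos":[0.2,0,0.36],"rotation":[0,0,0]},{"grip":0.35,"delta_pos":[0.345,0,0.63],"rotation":[0,0,0]}]' | egrep 'open|pos'
python3 -m creep '[{"grip":0.35,"delta_pos":[0.1,0,0.18],"rotation":[0,0,0]},{"grip":0.35,"delta_pos":[0.2,0,0.36],"rotation":[0,0,0]},{"grip":0.35,"delta_pos":[0.345,0,0.63],"rotation":[0,0,0]},{"grip":0.35,"delta_pos":[0.345,0,0.63],"rotation":[0,0,0]}]' | egrep 'open|pos|force'
python3 -m creep '[{"grip":1,"delta_pos":[0,0,0],"rotation":[0,0,0]},{"grip":1,"delta_pos":[0,0,0],"rotation":[0,0,0]},{"grip":1,"delta_pos":[0,0,0],"rotation":[0,0,0]},{"grip":1,"delta_pos":[0,0,0],"rotation":[0,0,0]},{"grip":1,"delta_pos":[0,0,0],"rotation":[0,0,0]}]' | egrep 'open|force'
python3 -m creep '[{"grip":1,"delta_pos":[0,0,0],"rotation":[0,0,0]},{"grip":1,"delta_pos":[0,0,0],"rotation":[0,0,0]},{"grip":1,"delta_pos":[0,0,0],"rotation":[0,0,0]},{"grip":1,"delta_pos":[0,0,0],"rotation":[0,0,0]}]' | egrep 'pos|force|ori|open'
python3 -m creep '[{"grip":1,"delta_pos":[-0.05,0,-0.087],"rotation":[0,0,0]},{"grip":1,"delta_pos":[-0.1,0,-0.175],"rotation":[0,0,0]},{"grip":1,"delta_pos":[-0.2,0,-0.35],"rotation":[0,0,0]},{"grip":1,"delta_pos":[-0.3,0,-0.52],"rotation":[0,0,0]},{"grip":1,"delta_pos":[-0.35,0,-0.61],"rotation":[0,0,0]}]' | egrep 'pos|open'
python3 -m creep '[{"grip":1,"delta_pos":[-0.1,0,-0.175],"rotation":[0,0,0]},{"grip":1,"delta_pos":[-0.2,0,-0.35],"rotation":[0,0,0]},{"grip":1,"delta_pos":[-0.3,0,-0.52],"rotation":[0,0,0]},{"grip":1,"delta_pos":[-0.37,0,-0.65],"rotation":[0,0,0]},{"grip":1,"delta_pos":[-0.37,0,-0.65],"rotation":[0,0,0]}]' | egrep 'pos|force|open'
python3 -c "
from h import *
st(); plan([.640,.110,.265],down(174.5)*Ro.from_euler('y',30,degrees=True))
s=snap('side','s13.png');print(blobs(s,*YE,(350,60,460,200)),proj(s,ctrl.get_obs()['tool_pos']))"
```

```text
tool_pos: [0.62, -0.3242, 0.1945]
opening: 0.057
tool_pos: [0.6178, -0.3238, 0.1164]
force: [-1.0, -0.2, -0.5]
opening: 0.057
gripper_force: 0.0
force: [-0.2, -0.4, 1.8]
opening: 0.0253
gripper_force: 30.0
tool_pos: [0.6201, -0.3244, 0.1229]
orientation: [-179.9, 29.9, 168.0]
force: [-1.1, 1.1, 6.0]
opening: 0.0255
gripper_force: 30.0
tool_pos: [0.62, -0.3242, 0.1946]
opening: 0.0257
tool_pos: [0.62, -0.3242, 0.2697]
force: [1.0, -0.2, 0.1]
opening: 0.0253
gripper_force: 30.0
44.1 [ 0.62   -0.3242  0.2697] [-179.89   29.98  167.98] j [-11.5   8.1 -20.1   0.7 -31.9 -91.1] F [ 1.  -0.2  0.1] op 0.0253 gf 30.0
shift [ 0.638  4.288 -0.322] max 4.29 rot [-0.0011  0.6656 -0.0765] deg 60.3 shift first
[([374, 97, 9, 15, 99], [378.0, 104.0]), ([350, 152, 16, 21, 228], [356.4, 162.3])] [377.74249639  95.93156404]
```

```bash

python3 -m creep '[{"grip":1,"delta_pos":[0.04,0.29,-0.02],"rotation":[0,0,0]},{"grip":1,"delta_pos":[0.08,0.58,-0.04],"rotation":[0,0,0]},{"grip":1,"delta_pos":[0.128,0.858,-0.06],"rotation":[0,0,0]}]' | egrep 'open'
python3 -m creep '[{"grip":1,"delta_pos":[0.04,0.29,-0.02],"rotation":[0,0,0]},{"grip":1,"delta_pos":[0.08,0.58,-0.04],"rotation":[0,0,0]},{"grip":1,"delta_pos":[0.128,0.858,-0.06],"rotation":[0,0,0]}]' | egrep 'open'
python3 -m creep '[{"grip":1,"delta_pos":[0.04,0.29,-0.02],"rotation":[0,0,0]},{"grip":1,"delta_pos":[0.08,0.58,-0.04],"rotation":[0,0,0]},{"grip":1,"delta_pos":[0.128,0.858,-0.06],"rotation":[0,0,0]}]' | egrep 'open'
python3 -m creep '[{"grip":1,"delta_pos":[0.04,0.29,-0.02],"rotation":[0,0,0]},{"grip":1,"delta_pos":[0.08,0.58,-0.04],"rotation":[0,0,0]},{"grip":1,"delta_pos":[0.128,0.858,-0.06],"rotation":[0,0,0]}]' | egrep 'open'
python3 -m creep '[{"grip":1,"delta_pos":[0.04,0.29,-0.02],"rotation":[0,0,0]},{"grip":1,"delta_pos":[0.08,0.58,-0.04],"rotation":[0,0,0]},{"grip":1,"delta_pos":[0.128,0.858,-0.06],"rotation":[0,0,0]},{"grip":1,"delta_pos":[0.128,0.858,-0.06],"rotation":[0,0,0]}]' | egrep 'open|pos'
python3 -m creep '[{"grip":1,"delta_pos":[0,0,0],"rotation":[0,0.09,-0.01]},{"grip":1,"delta_pos":[0,0,0],"rotation":[0,0.18,-0.02]},{"grip":1,"delta_pos":[0,0,0],"rotation":[0,0.27,-0.03]},{"grip":1,"delta_pos":[0,0,0],"rotation":[0,0.332,-0.038]},{"grip":1,"delta_pos":[0,0,0],"rotation":[0,0.332,-0.038]}]' | egrep 'open|pos|ori'
python3 -m creep '[{"grip":1,"delta_pos":[0,0,0],"rotation":[0,0.09,-0.01]},{"grip":1,"delta_pos":[0,0,0],"rotation":[0,0.18,-0.02]},{"grip":1,"delta_pos":[0,0,0],"rotation":[0,0.27,-0.03]},{"grip":1,"delta_pos":[0,0,0],"rotation":[0,0.332,-0.038]},{"grip":1,"delta_pos":[0,0,0],"rotation":[0,0.332,-0.038]}]' | egrep 'open|pos|ori'
python3 -c "
from h import *
st(); plan([.642,.112,.082])
s=snap('side','s14.png');print(blobs(s,*YE,(230,80,350,220)),proj(s,ctrl.get_obs()['tool_pos']))"
```

```text
opening: 0.0256
opening: 0.0256
opening: 0.0253
opening: 0.025
tool_pos: [0.6402, 0.1131, 0.2589]
opening: 0.026
tool_pos: [0.6424, 0.1104, 0.2587]
orientation: [-179.1, -0.5, 171.1]
opening: 0.0258
tool_pos: [0.6404, 0.1091, 0.2544]
orientation: [-179.7, -30.6, 174.1]
opening: 0.0255
46.75 [0.6404 0.1091 0.2544] [-179.7   -30.64  174.11] j [  19.5   36.3   26.2  -13.  -107.8 -116.2] F [ 0.4  0.3 -1.2] op 0.0255 gf 30.0
shift [-0.89   0.039  1.476] max 1.48 rot [0. 0. 0.] deg 0.0 shift first
[([240, 111, 32, 14, 67], [256.4, 117.3]), ([261, 134, 20, 26, 224], [269.7, 146.6]), ([322, 149, 28, 22, 339], [337.2, 159.6]), ([329, 206, 15, 14, 35], [336.0, 213.0])] [266.87622989 144.34171543]
```

```bash

python3 -m creep '[{"grip":1,"delta_pos":[-0.15,0.01,0.25],"rotation":[0,0,0]},{"grip":1,"delta_pos":[-0.3,0.02,0.5],"rotation":[0,0,0]},{"grip":1,"delta_pos":[-0.445,0.03,0.74],"rotation":[0,0,0]},{"grip":1,"delta_pos":[-0.445,0.03,0.74],"rotation":[0,0,0]}]' | egrep 'open|pos'
python3 -m creep '[{"grip":1,"delta_pos":[-0.1,0,0.17],"rotation":[0,0,0]},{"grip":1,"delta_pos":[-0.2,0,0.34],"rotation":[0,0,0]},{"grip":1,"delta_pos":[-0.3,0,0.51],"rotation":[0,0,0]},{"grip":1,"delta_pos":[-0.445,0,0.75],"rotation":[0,0,0]},{"grip":1,"delta_pos":[-0.445,0,0.75],"rotation":[0,0,0]}]' | egrep 'open|pos|force'
python3 -m creep '[{"grip":0.55,"delta_pos":[0,0,0],"rotation":[0,0,0]},{"grip":0.55,"delta_pos":[0,0,0],"rotation":[0,0,0]},{"grip":0.55,"delta_pos":[0,0,0],"rotation":[0,0,0]},{"grip":0.55,"delta_pos":[0,0,0],"rotation":[0,0,0]},{"grip":0.55,"delta_pos":[0,0,0],"rotation":[0,0,0]}]' | egrep 'open|pos|force'
python3 -m creep '[{"grip":0.5,"delta_pos":[0.1,0,-0.18],"rotation":[0,0,0]},{"grip":0.5,"delta_pos":[0.2,0,-0.36],"rotation":[0,0,0]},{"grip":0.5,"delta_pos":[0.3,0,-0.54],"rotation":[0,0,0]},{"grip":0.5,"delta_pos":[0.45,0,-0.77],"rotation":[0,0,0]}]' | egrep 'open|pos|force'
python3 -m creep '[{"grip":0.35,"delta_pos":[0.2,0,-0.36],"rotation":[0,0,0]},{"grip":0.35,"delta_pos":[0.45,0,-0.77],"rotation":[0,0,0]},{"grip":0.35,"delta_pos":[0.45,0,-0.77],"rotation":[0,0,0]}]' | egrep 'open|pos'
python3 -m creep '[{"grip":0.35,"delta_pos":[0,0,0],"rotation":[0,-0.09,0]},{"grip":0.35,"delta_pos":[0,0,0],"rotation":[0,-0.18,0]},{"grip":0.35,"delta_pos":[0,0,0],"rotation":[0,-0.27,0]},{"grip":0.35,"delta_pos":[0,0,0],"rotation":[0,-0.335,0]},{"grip":0.35,"delta_pos":[0,0,0],"rotation":[0,-0.335,0]}]' | egrep 'pos|ori'
python3 -c "
from h import *
st()
s=snap('side','s15.png');b=(230,150,330,260);print('R',blobs(s,*RE,b),'B',blobs(s,*BL,b),'G',blobs(s,*GR,b),'Y',blobs(s,*YE,b))
t=snap('top','t15.png')
r=lambda i,x,y,w,h,k:cv2.resize(i[y:y+h,x:x+w,::-1],None,fx=k,fy=k,interpolation=cv2.INTER_CUBIC)
cv2.imwrite('pics/c15.png',np.vstack([r(s['color'],170,160,200,150,4)[::1,:,:][:600]])[:600])
A=r(s['color'],170,165,200,150,4)[::2,::2];B=r(t['color'],200,140,200,100,4);cv2.imwrite('pics/c15.png',np.vstack([cv2.copyMakeBorder(r(s['color'],210,160,200,50,4),0,0,0,0,cv2.BORDER_CONSTANT),B]))"
```

```text
tool_pos: [0.6395, 0.113, 0.171]
opening: 0.0253
tool_pos: [0.6412, 0.1127, 0.0855]
force: [-0.1, -0.6, -0.1]
opening: 0.0254
gripper_force: 30.0
tool_pos: [0.6432, 0.1129, 0.0877]
force: [-0.4, 0.3, 0.1]
opening: 0.0393
gripper_force: 0.0
tool_pos: [0.6421, 0.1128, 0.1761]
force: [0.8, -0.7, 0.7]
opening: 0.0436
gripper_force: 0.0
tool_pos: [0.6445, 0.1128, 0.2732]
opening: 0.0562
tool_pos: [0.6396, 0.113, 0.267]
orientation: [-180.0, 0.3, 174.6]
49.4 [0.6396 0.113  0.267 ] [-180.      0.31  174.55] j [  27.3   17.4   -1.5    0.2  -70.8 -122.8] F [ 0.5 -0.6  0.5] op 0.057 gf 0.0
R [([284, 196, 18, 13, 113], [291.5, 201.9])] B [([298, 188, 20, 15, 143], [306.7, 194.4])] G [([276, 201, 17, 13, 70], [282.6, 207.4])] Y [([322, 151, 8, 13, 77], [325.5, 156.9]), ([259, 208, 17, 15, 132], [265.9, 215.1]), ([300, 221, 30, 13, 106], [314.4, 226.7])]
```

View pics/c15.png

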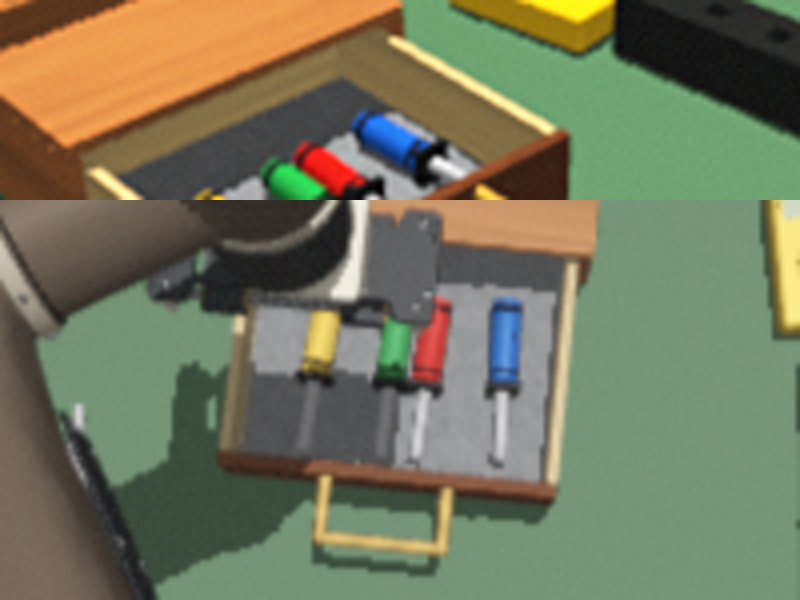

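```bash
python3 -c "
from h import *
S0=dict(np.load('pics/side0.npz'));S=dict(np.load('pics/s15.npz'));T=dict(np.load('pics/t15.npz'));T0=dict(np.load('pics/top0.npz'))
d=abs(S0['color'].astype(int)-S['color'].astype(int)).sum(2)[255:315,205:280];print('side diff',(d>60).sum())
g=S['color'][255:315,205:280].astype(int);m=((g.max(2)-g.min(2))<28)&(g.sum(2)>200);ys,xs=np.nonzero(m);print(len(xs),xs.min()+205,xs.max()+205,ys.min()+255,ys.max()+255)
d=abs(T0['color'].astype(int)-T['color'].astype(int)).sum(2)[185:203,212:228];print('top nose diff',(d>60).sum())
plan([.495,.3262,.265],down(182.6))"
```

```text
side diff 2106
425 218 261 270 303
top nose diff 92
shift [1.663 1.979 0.011] max 1.98 rot [-0.0003  0.0009 -0.09  ] deg 8.1 shift first
```

```bash

python3 -m creep '[{"grip":0.35,"delta_pos":[0.28,0.33,0],"rotation":[0,0,0]},{"grip":0.35,"delta_pos":[0.56,0.66,0],"rotation":[0,0,0]},{"grip":0.35,"delta_pos":[0.83,0.99,0],"rotation":[0,0,0]}]' | egrep 'pos'
python3 -m creep '[{"grip":0.35,"delta_pos":[0.28,0.33,0],"rotation":[0,0,0]},{"grip":0.35,"delta_pos":[0.56,0.66,0],"rotation":[0,0,0]},{"grip":0.35,"delta_pos":[0.83,0.99,0],"rotation":[0,0,0]},{"grip":0.35,"delta_pos":[0.83,0.99,0],"rotation":[0,0,-0.09]},{"grip":0.35,"delta_pos":[0.83,0.99,0],"rotation":[0,0,-0.09]}]' | egrep 'pos'
python3 -c "
from h import *
st(); plan([.495,.3262,.027],down(182.6))
s=snap('side','s16.png');c=cv2.resize(s['color'][200:340,170:330,::-1],None,fx=4,fy=4,interpolation=cv2.INTER_CUBIC)
for X in([.4474,.324,.012],[.5898,.3305,.012],[.495,.3262,.024]):
    u=(proj(s,X)-[170,200]+.5)*4;cv2.circle(c,tuple(int(v) for v in u),5,(0,0,255),1)
cv2.imwrite('pics/s16c.png',c)"
```

```text
tool_pos: [0.5694, 0.2207, 0.2645]
tool_pos: [0.4963, 0.3278, 0.2644]
50.3 [0.4963 0.3278 0.2644] [-1.7988e+02 -2.0000e-02 -1.7722e+02] j [ 5.230e+01  1.250e+01 -8.400e+00  1.000e-01 -6.910e+01 -1.395e+02] F [-0.3 -0.  -0.6] op 0.057 gf 0.0
shift [ 0.013 -0.01   2.374] max 2.37 rot [-0.0014 -0.0003  0.002 ] deg 0.2 shift first
```

View pics/s16c.png

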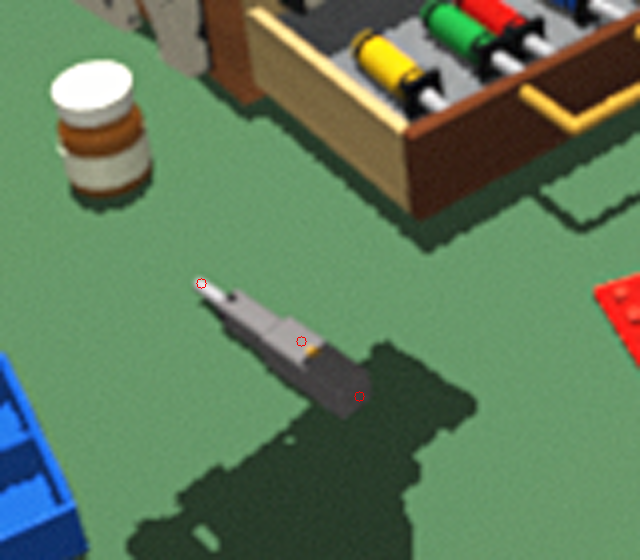

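```bash

python3 -m creep '[{"grip":0.35,"delta_pos":[0,0,0.26],"rotation":[0,0,0]},{"grip":0.35,"delta_pos":[0,0,0.52],"rotation":[0,0,0]},{"grip":0.35,"delta_pos":[0,-0.01,0.79],"rotation":[0,0,0]}]' | egrep 'pos'
python3 -m creep '[{"grip":0.35,"delta_pos":[0,0,0.26],"rotation":[0,0,0]},{"grip":0.35,"delta_pos":[0,0,0.52],"rotation":[0,0,0]},{"grip":0.35,"delta_pos":[0,0,0.79],"rotation":[0,0,0]}]' | egrep 'pos'
python3 -m creep '[{"grip":0.35,"delta_pos":[0,0,0.2],"rotation":[0,0,0]},{"grip":0.35,"delta_pos":[0,0,0.4],"rotation":[0,0,0]},{"grip":0.35,"delta_pos":[0,0,0.6],"rotation":[0,0,0]},{"grip":0.35,"delta_pos":[0,0,0.77],"rotation":[0,0,0]},{"grip":0.35,"delta_pos":[0,0,0.77],"rotation":[0,0,0]}]' | egrep 'pos|force'
python3 -m creep '[{"grip":1,"delta_pos":[0,0,0],"rotation":[0,0,0]},{"grip":1,"delta_pos":[0,0,0],"rotation":[0,0,0]},{"grip":1,"delta_pos":[0,0,0],"rotation":[0,0,0]},{"grip":1,"delta_pos":[0,0,0],"rotation":[0,0,0]},{"grip":1,"delta_pos":[0,0,0],"rotation":[0,0,0]}]' | egrep 'open|force'
python3 -m creep '[{"grip":1,"delta_pos":[0,0,0],"rotation":[0,0,0]},{"grip":1,"delta_pos":[0,0,0],"rotation":[0,0,0]},{"grip":1,"delta_pos":[0,0,0],"rotation":[0,0,0]},{"grip":1,"delta_pos":[0,0,0],"rotation":[0,0,0]}]' | egrep 'pos|force|ori|open'

```

```text
tool_pos: [0.4974, 0.3245, 0.185]
tool_pos: [0.4976, 0.3242, 0.1057]
tool_pos: [0.4964, 0.3229, 0.0271]
force: [-0.5, -0.4, -0.4]
gripper_force: 0.0
force: [-0.3, -1.2, 2.4]
opening: 0.024
gripper_force: 30.0
tool_pos: [0.4967, 0.3252, 0.0305]
orientation: [-180.0, 0.1, -177.4]
force: [-1.1, -0.2, 5.8]
opening: 0.024
gripper_force: 30.0
```

```bash

python3 -m creep '[{"grip":1,"delta_pos":[0,0,-0.1],"rotation":[0,0,0]},{"grip":1,"delta_pos":[0,0,-0.3],"rotation":[0,0,0]},{"grip":1,"delta_pos":[0,0,-0.6],"rotation":[0,0,0]},{"grip":1,"delta_pos":[0,0,-0.9],"rotation":[0,0,0]},{"grip":1,"delta_pos":[0,0,-0.9],"rotation":[0,0,0]}]' | egrep 'pos|open'
python3 -m creep '[{"grip":1,"delta_pos":[0,0,-0.3],"rotation":[0,0,0]},{"grip":1,"delta_pos":[0,0,-0.6],"rotation":[0,0,0]},{"grip":1,"delta_pos":[0,0,-0.9],"rotation":[0,0,0]},{"grip":1,"delta_pos":[0,0,-0.9],"rotation":[0,0,0]}]' | egrep 'pos|open'
python3 -c "
from h import *
T=dict(np.load('pics/t15.npz'));c=np.array([np.cos(np.radians(-5.5)),np.sin(np.radians(-5.5))]);n=np.array([-c[1],c[0]]);f=np.array([.590,.057])
def dr(c0,r0,z=.035):
    p=onz(T,200+(c0+.5)/4-.5,140+(r0-200+.5)/4-.5,z);q=p[:2]-f;return p.round(3),(q@c).round(3),(q@n).round(3)
for k,a in dict(Bh=(507,330),Bg=(503,385),Bt=(495,460),Rh=(435,335),Rg=(428,388),Rt=(416,458),panelL=(245,455,.08),wallR=(555,480,.078),wallRback=(573,265,.078),Gg=(390,385),Yg=(316,378)).items():print(k,*dr(*a))
y=-.045;p=f+c*.012+n*y;print(p);st();plan([*p,.21],down(174.5))"
```

```text
tool_pos: [0.4981, 0.3268, 0.1247]
opening: 0.0236
tool_pos: [0.4978, 0.3265, 0.2145]
opening: 0.024
Bh [ 0.651 -0.035  0.035] 0.07 -0.086
Bg [ 0.604 -0.032  0.035] 0.023 -0.087
Bt [ 0.541 -0.025  0.035] -0.041 -0.087
Rh [0.647 0.025 0.035] 0.06 -0.026
Rg [0.602 0.031 0.035] 0.014 -0.025
Rt [0.542 0.041 0.035] -0.046 -0.021
panelL [0.538 0.178 0.08 ] -0.063 0.116
wallR [ 0.519 -0.074  0.078] -0.058 -0.137
wallRback [ 0.698 -0.089  0.078] 0.121 -0.135
Gg [0.604 0.063 0.035] 0.013 0.007
Yg [0.61  0.126 0.035] 0.013 0.07
[0.5976317  0.01105702]
53.25 [0.4978 0.3265 0.2145] [ 179.81    0.37 -177.42] j [  52.2   14.3  -12.9    0.2  -62.4 -139.7] F [-0.2  0.1 -0.7] op 0.024 gf 30.0
shift [-0.856 -3.196  0.04 ] max 3.2 rot [0.0024 0.004  0.0898] deg 8.1 shift first
```

```bash
python3 -c "
from h import *
plan([.6056,.0942,.21],down(174.5))"
```

```text
shift [-0.973 -2.369  0.043] max 2.37 rot [0.0024 0.004  0.0898] deg 8.1 shift first
```

```bash

python3 -m creep '[{"grip":1,"delta_pos":[-0.1,-0.26,0],"rotation":[0,0,0]},{"grip":1,"delta_pos":[-0.2,-0.52,0],"rotation":[0,0,0]},{"grip":1,"delta_pos":[-0.324,-0.79,0],"rotation":[0,0,0]}]' | egrep 'open'
python3 -m creep '[{"grip":1,"delta_pos":[-0.1,-0.26,0],"rotation":[0,0,0]},{"grip":1,"delta_pos":[-0.2,-0.52,0],"rotation":[0,0,0]},{"grip":1,"delta_pos":[-0.324,-0.79,0],"rotation":[0,0,0]}]' | egrep 'open'
python3 -m creep '[{"grip":1,"delta_pos":[-0.1,-0.26,0],"rotation":[0,0,0]},{"grip":1,"delta_pos":[-0.2,-0.52,0],"rotation":[0,0,0]},{"grip":1,"delta_pos":[-0.324,-0.79,0],"rotation":[0,0,0]},{"grip":1,"delta_pos":[-0.324,-0.79,0],"rotation":[0,0,0.09]},{"grip":1,"delta_pos":[-0.324,-0.79,0],"rotation":[0,0,0.09]}]' | egrep 'open|pos|ori'
python3 -c "
from h import *
st(); plan([.6056,.0942,.082],down(174.5))
s=snap('side','s17.png');cv2.imwrite('pics/s17c.png',cv2.resize(s['color'][80:260,190:390,::-1],None,fx=3,fy=3,interpolation=cv2.INTER_CUBIC))"
```

```text
opening: 0.0239
opening: 0.0236
tool_pos: [0.6036, 0.0917, 0.2094]
orientation: [-179.9, -0.0, 174.2]
opening: 0.0239
54.35 [0.6036 0.0917 0.2094] [-1.7992e+02 -1.0000e-02  1.7420e+02] j [ 2.700e+01  1.610e+01 -1.100e+01  1.000e-01 -6.290e+01 -1.228e+02] F [ 0.   0.6 -1.2] op 0.0239 gf 30.0
shift [-0.018  0.028  1.274] max 1.27 rot [-0.0009 -0.0001 -0.0033] deg 0.3 shift first
```

View pics/s17c.png

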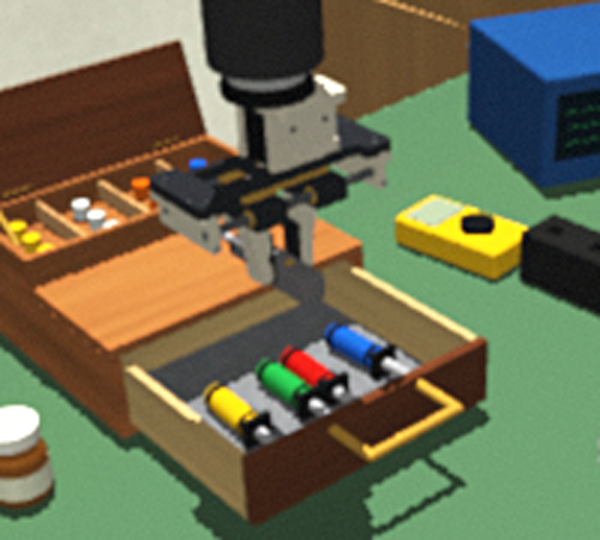

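Probe is held between the fingers over the green–yellow gap. Lower and release.

```bash

python3 -m creep '[{"grip":1,"delta_pos":[-0.01,0.02,0.2],"rotation":[0,0,0]},{"grip":1,"delta_pos":[-0.018,0.028,0.4],"rotation":[0,0,0]},{"grip":1,"delta_pos":[-0.018,0.028,0.64],"rotation":[0,0,0]}]' | egrep 'open|pos'
python3 -m creep '[{"grip":1,"delta_pos":[0,0,0.15],"rotation":[0,0,0]},{"grip":1,"delta_pos":[0,0,0.3],"rotation":[0,0,0]},{"grip":1,"delta_pos":[0,0,0.45],"rotation":[0,0,0]},{"grip":1,"delta_pos":[0,0,0.64],"rotation":[0,0,0]},{"grip":1,"delta_pos":[0,0,0.64],"rotation":[0,0,0]}]' | egrep 'open|pos|force'
python3 -m creep '[{"grip":0.58,"delta_pos":[0,0,0],"rotation":[0,0,0]},{"grip":0.58,"delta_pos":[0,0,0],"rotation":[0,0,0]},{"grip":0.58,"delta_pos":[0,0,0],"rotation":[0,0,0]},{"grip":0.58,"delta_pos":[0,0,0],"rotation":[0,0,0]},{"grip":0.58,"delta_pos":[0,0,0],"rotation":[0,0,0]}]' | egrep 'open|pos|force'
python3 -m creep '[{"grip":0.58,"delta_pos":[0,0,-0.2],"rotation":[0,0,0]},{"grip":0.58,"delta_pos":[0,0,-0.5],"rotation":[0,0,0]},{"grip":0.58,"delta_pos":[0,0,-0.9],"rotation":[0,0,0]}]' | egrep 'open|pos|force'
python3 -m creep '[{"grip":0.58,"delta_pos":[0,0,-0.3],"rotation":[0,0,0]},{"grip":0.58,"delta_pos":[0,0,-0.6],"rotation":[0,0,0]},{"grip":0.58,"delta_pos":[0,0,-0.9],"rotation":[0,0,0]},{"grip":0.58,"delta_pos":[0,0,-0.9],"rotation":[0,0,0]}]' | egrep 'open|pos|force'
python3 -c "
from h import *
st();plan([.469,.068,.26],down(-95.5))"
```

```text
tool_pos: [0.6061, 0.0962, 0.1461]
opening: 0.0236
tool_pos: [0.604, 0.0953, 0.0797]
force: [-2.0, 0.2, -0.6]
opening: 0.0234
gripper_force: 30.0
tool_pos: [0.6063, 0.0953, 0.0829]
force: [-0.1, 0.4, 0.1]
opening: 0.037
gripper_force: 0.0
tool_pos: [0.6049, 0.0948, 0.1718]
force: [0.6, 1.4, 0.3]
opening: 0.037
gripper_force: 0.0
tool_pos: [0.6079, 0.0958, 0.2676]
force: [0.9, -0.1, -0.1]
opening: 0.0369
gripper_force: 0.0
56.4 [0.6079 0.0958 0.2676] [179.88   0.51 174.48] j [  27.2   14.    -6.1    0.2  -69.4 -122.8] F [ 0.9 -0.1 -0.1] op 0.0369 gf 0.0
shift [ 1.356 -0.41   0.063] max 1.36 rot [-0.0034  0.0054 -1.0003] deg 90.0 shift first
```

```bash

python3 -m creep '[{"grip":0.58,"delta_pos":[0.25,-0.07,0],"rotation":[0,0,0]},{"grip":0.58,"delta_pos":[0.5,-0.14,0],"rotation":[0,0,0]},{"grip":0.58,"delta_pos":[0.75,-0.2,0],"rotation":[0,0,0]}]' | egrep 'pos'
python3 -m creep '[{"grip":0.58,"delta_pos":[0.25,-0.07,0],"rotation":[0,0,0]},{"grip":0.58,"delta_pos":[0.5,-0.14,0],"rotation":[0,0,0]},{"grip":0.58,"delta_pos":[0.61,-0.2,0],"rotation":[0,0,0]}]' | egrep 'pos'
python3 -m creep '[{"grip":0.58,"delta_pos":[0,0,0],"rotation":[0,0,-0.09]},{"grip":0.58,"delta_pos":[0,0,0],"rotation":[0,0,-0.18]},{"grip":0.58,"delta_pos":[0,0,0],"rotation":[0,0,-0.27]},{"grip":0.58,"delta_pos":[0,0,0],"rotation":[0,0,-0.334]},{"grip":0.58,"delta_pos":[0,0,0],"rotation":[0,0,-0.334]}]' | egrep 'pos|ori'
python3 -m creep '[{"grip":0.58,"delta_pos":[0,0,0],"rotation":[0,0,-0.09]},{"grip":0.58,"delta_pos":[0,0,0],"rotation":[0,0,-0.18]},{"grip":0.58,"delta_pos":[0,0,0],"rotation":[0,0,-0.27]},{"grip":0.58,"delta_pos":[0,0,0],"rotation":[0,0,-0.334]},{"grip":0.58,"delta_pos":[0,0,0],"rotation":[0,0,-0.334]}]' | egrep 'pos|ori'
python3 -m creep '[{"grip":0.58,"delta_pos":[0,0,0],"rotation":[0,0,-0.09]},{"grip":0.58,"delta_pos":[0,0,0],"rotation":[0,0,-0.18]},{"grip":0.58,"delta_pos":[0,0,0],"rotation":[0,0,-0.27]},{"grip":0.58,"delta_pos":[0,0,0],"rotation":[0,0,-0.334]},{"grip":0.58,"delta_pos":[0,0,0],"rotation":[0,0,-0.334]}]' | egrep 'pos|ori'
python3 -c "
from h import *
st();plan([.469,.068,.0765],down(-95.5))
r=lambda i,x,y,w,h,k:cv2.resize(i[y:y+h,x:x+w,::-1],None,fx=k,fy=k,interpolation=cv2.INTER_CUBIC)
s=snap('side','s18.png');t=snap('top','t18.png');cv2.imwrite('pics/c18.png',np.vstack([r(s['color'],200,155,150,80,4),r(t['color'],235,145,150,70,4)]))"
```

```text
tool_pos: [0.5282, 0.0823, 0.2616]
tool_pos: [0.4648, 0.0682, 0.2621]
tool_pos: [0.4669, 0.0687, 0.262]
orientation: [-179.9, 0.0, -155.4]
tool_pos: [0.4668, 0.0687, 0.262]
orientation: [-179.9, -0.0, -125.5]
tool_pos: [0.4667, 0.0687, 0.2621]
orientation: [-179.9, -0.1, -95.6]
58.5 [0.4667 0.0687 0.2621] [-1.7993e+02 -6.0000e-02 -9.5560e+01] j [ 32.4   0.4 -22.8   0.1 -66.8 -38. ] F [-0.8  0.1  0.1] op 0.0369 gf 0.0
shift [ 0.003 -0.021  1.856] max 1.86 rot [-0.0008 -0.0007 -0.0007] deg 0.1 shift first
```

View pics/c18.png

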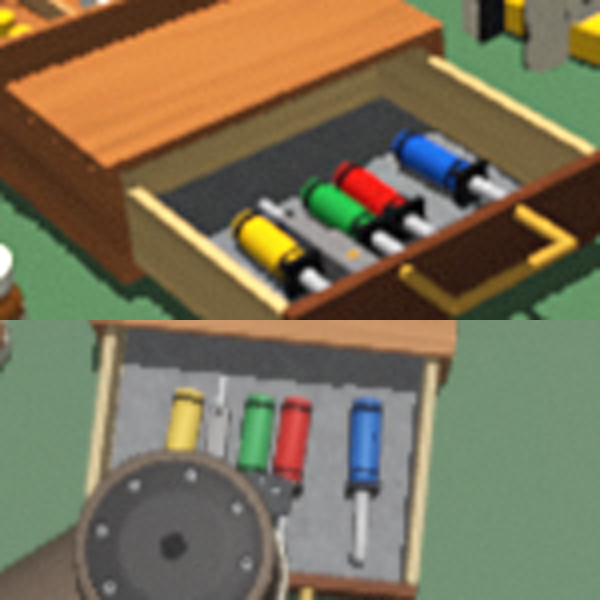

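The probe lies flat between yellow and green, with all five well below the rim. Grip the handle.

```bash

python3 -m creep '[{"grip":0.58,"delta_pos":[0,-0.02,0.3],"rotation":[0,0,0]},{"grip":0.58,"delta_pos":[0,-0.02,0.6],"rotation":[0,0,0]},{"grip":0.58,"delta_pos":[0,-0.02,0.92],"rotation":[0,0,0]}]' | egrep 'pos'
python3 -m creep '[{"grip":0.58,"delta_pos":[0,0,0.2],"rotation":[0,0,0]},{"grip":0.58,"delta_pos":[0,0,0.4],"rotation":[0,0,0]},{"grip":0.58,"delta_pos":[0,0,0.6],"rotation":[0,0,0]},{"grip":0.58,"delta_pos":[0,0,0.93],"rotation":[0,0,0]},{"grip":0.58,"delta_pos":[0,0,0.93],"rotation":[0,0,0]}]' | egrep 'pos|force'
python3 -m creep '[{"grip":1,"delta_pos":[0,0,0],"rotation":[0,0,0]},{"grip":1,"delta_pos":[0,0,0],"rotation":[0,0,0]},{"grip":1,"delta_pos":[0,0,0],"rotation":[0,0,0]},{"grip":1,"delta_pos":[0,0,0],"rotation":[0,0,0]},{"grip":1,"delta_pos":[0,0,0],"rotation":[0,0,0]}]' | egrep 'open|force|pos'
python3 -c "
from h import *
st();plan([.665,.0495,.0755])"
```

```text
tool_pos: [0.469, 0.0686, 0.1695]
tool_pos: [0.4665, 0.0671, 0.074]
force: [-0.0, -0.3, 0.1]
gripper_force: 0.0
tool_pos: [0.4693, 0.0686, 0.0781]
force: [-2.7, 0.8, 7.2]
opening: 0.0088
gripper_force: 30.0
59.9 [0.4693 0.0686 0.0781] [-179.84   -0.    -95.38] j [ 32.3  12.6 -36.9   0.2 -40.4 -37.8] F [-2.7  0.8  7.2] op 0.0088 gf 30.0
shift [ 0.007 -1.966  0.032] max 1.97 rot [0. 0. 0.] deg 0.0 shift first
```

```bash

python3 -m creep '[{"grip":1,"delta_pos":[0,-0.1,0],"rotation":[0,0,0]},{"grip":1,"delta_pos":[0,-0.25,0],"rotation":[0,0,0]},{"grip":1,"delta_pos":[0,-0.4,0],"rotation":[0,0,0]},{"grip":1,"delta_pos":[0,-0.55,0],"rotation":[0,0,0]},{"grip":1,"delta_pos":[0,-0.7,0],"rotation":[0,0,0]}]' | egrep 'pos|force'
python3 -m creep '[{"grip":1,"delta_pos":[0,-0.15,0],"rotation":[0,0,0]},{"grip":1,"delta_pos":[0,-0.3,0],"rotation":[0,0,0]},{"grip":1,"delta_pos":[0,-0.45,0],"rotation":[0,0,0]},{"grip":1,"delta_pos":[0,-0.6,0],"rotation":[0,0,0]},{"grip":1,"delta_pos":[0,-0.75,0],"rotation":[0,0,0]}]' | egrep 'pos|force'
python3 -m creep '[{"grip":1,"delta_pos":[0,-0.1,0],"rotation":[0,0,0]},{"grip":1,"delta_pos":[0,-0.2,0],"rotation":[0,0,0]},{"grip":1,"delta_pos":[0,-0.3,0],"rotation":[0,0,0]},{"grip":1,"delta_pos":[0,-0.37,0],"rotation":[0,0,0]},{"grip":1,"delta_pos":[0,-0.37,0],"rotation":[0,0,0]}]' | egrep 'pos|force|open'
python3 -m creep '[{"grip":1,"delta_pos":[0,-0.04,0],"rotation":[0,0,0]},{"grip":1,"delta_pos":[0,-0.08,0],"rotation":[0,0,0]},{"grip":1,"delta_pos":[0,-0.12,0],"rotation":[0,0,0]},{"grip":1,"delta_pos":[0,-0.12,0],"rotation":[0,0,0]}]' | egrep 'pos|force|open'
```

```text
tool_pos: [0.5392, 0.0618, 0.0781]
force: [-3.2, 2.1, 7.4]
gripper_force: 30.0
tool_pos: [0.6136, 0.0545, 0.0782]
force: [-2.0, 0.2, 7.1]
gripper_force: 30.0
tool_pos: [0.6514, 0.0509, 0.0782]
force: [1.5, -3.7, 4.0]
opening: 0.0088
gripper_force: 30.0
tool_pos: [0.6616, 0.0499, 0.0782]
force: [-2.9, -1.8, 7.6]
opening: 0.0093
gripper_force: 30.0
```

```bash

python3 -m creep '[{"grip":1,"delta_pos":[0,-0.02,0],"rotation":[0,0,0]},{"grip":1,"delta_pos":[0,-0.04,0],"rotation":[0,0,0]},{"grip":1,"delta_pos":[0,-0.04,0],"rotation":[0,0,0]}]' | egrep 'pos|force|open'
python3 -m creep '[{"grip":1,"delta_pos":[0,-0.02,0],"rotation":[0,0,0]},{"grip":1,"delta_pos":[0,-0.04,0],"rotation":[0,0,0]},{"grip":1,"delta_pos":[0,-0.04,0],"rotation":[0,0,0]}]' | egrep 'pos|force|open'
```

```text
tool_pos: [0.6618, 0.0498, 0.0781]
force: [-17.7, 4.1, 18.5]
opening: 0.009
gripper_force: 30.0
tool_pos: [0.6619, 0.0497, 0.0779]
force: [-31.3, 8.8, 28.3]
opening: 0.009
gripper_force: 30.0
```

```bash

python3 -m creep '[{"grip":0.66,"delta_pos":[0,0.02,0],"rotation":[0,0,0]},{"grip":0.66,"delta_pos":[0,0.04,0],"rotation":[0,0,0]},{"grip":0.66,"delta_pos":[0,0.07,0],"rotation":[0,0,0]},{"grip":0.66,"delta_pos":[0,0.08,0],"rotation":[0,0,0]},{"grip":0.66,"delta_pos":[0,0.08,0],"rotation":[0,0,0]}]' | egrep 'pos|force|open'
python3 -m creep '[{"grip":0.66,"delta_pos":[0,0,-0.2],"rotation":[0,0,0]},{"grip":0.66,"delta_pos":[0,0,-0.4],"rotation":[0,0,0]},{"grip":0.66,"delta_pos":[0,0,-0.7],"rotation":[0,0,0]},{"grip":0.66,"delta_pos":[0,0,-0.95],"rotation":[0,0,0]},{"grip":0.66,"delta_pos":[0,0,-0.95],"rotation":[0,0,0]}]' | egrep 'pos|force|open'
python3 -m creep '[{"grip":0.66,"delta_pos":[0,0.3,-0.2],"rotation":[0,0,0]},{"grip":0.66,"delta_pos":[0,0.6,-0.4],"rotation":[0,0,0]},{"grip":0.66,"delta_pos":[0,1,-0.6],"rotation":[0,0,0]},{"grip":0.66,"delta_pos":[0,1,-0.6],"rotation":[0,0,0]}]' | egrep 'pos|force|open'
python3 -m creep '[{"grip":0.66,"delta_pos":[0.3,0.3,0],"rotation":[0,0,0]},{"grip":0.66,"delta_pos":[0.6,0.5,0],"rotation":[0,0,0]},{"grip":0.66,"delta_pos":[1,0.8,0],"rotation":[0,0,0]},{"grip":0.66,"delta_pos":[1,0.8,0],"rotation":[0,0,0]}]' | egrep 'pos|force|open'
python3 -c "
from h import *
st();s=snap('side','s19.png');t=snap('top','t19.png')
for X in([.6618,.0498,.072],):
    p=proj(s,X);q=proj(t,X);print(p,q)
print('handle side',blobs(s,(15,130,130),(30,255,255),(220,170,320,230)),'top',blobs(t,(15,100,120),(30,255,255),(270,150,340,210)))
# drawer front colour: interior grey visible?
g=s['color'][185:215,215:300].astype(int);print('grey px',((g.max(2)-g.min(2)<15)&(g.sum(2)>120)).sum(), [ (proj(s,np.array([.6618,.0498,.072])+np.array([np.sin(np.radians(5.5))*k,np.cos(np.radians(5.5))*k,0]))).round(1).tolist() for k in(.047,-.047)])"
```

```text
tool_pos: [0.662, 0.0501, 0.0772]
force: [1.1, 0.1, 0.4]
opening: 0.0293
gripper_force: 0.0
tool_pos: [0.6643, 0.0505, 0.1766]
force: [0.5, -0.0, -0.9]
opening: 0.0298
gripper_force: 0.0
tool_pos: [0.5602, 0.0599, 0.2353]
force: [2.5, -0.2, 1.3]
opening: 0.0297
gripper_force: 0.0
tool_pos: [0.4697, -0.0351, 0.2319]
force: [0.5, 1.2, -0.2]
opening: 0.0296
gripper_force: 0.0
64.2 [ 0.4697 -0.0351  0.2319] [ 1.800e+02 -5.000e-02 -9.551e+01] j [ 19.8   1.7 -25.5   0.1 -62.8 -25.3] F [ 0.5  1.2 -0.2] op 0.0296 gf 0.0
[283.19128321 192.75187197] [300.81185681 166.77762595]
handle side [([258, 179, 40, 22, 179], [279.2, 191.2])] top [([285, 151, 34, 20, 176], [301.4, 163.1])]
grey px 19 [[269.8, 198.9], [296.0, 186.9]]
```

```bash
python3 -c "
from h import *
c=np.array([np.cos(np.radians(-5.5)),np.sin(np.radians(-5.5))]);n=np.array([-c[1],c[0]]);m=np.array([.7137,.043])
for f in('top0','t19'):
    T=dict(np.load('pics/%s.npz'%f))
    # brightness profile in drawer x across chest front edge, sampled at drawer y +-.10 on z=.082
    xs=np.arange(-.08,.03,.006)
    P_=np.array([[proj(T,[*(m+c*x+n*y),.09]) for x in xs] for y in(-.1,-.07,.08,.11)],np.float32)
    v=cv2.remap(T['color'],P_[...,0].copy(),P_[...,1].copy(),cv2.INTER_LINEAR);print(f,[tuple(int(q) for q in a) for a in v.mean(0)])
a=dict(np.load('pics/t19.npz'));b=dict(np.load('pics/s19.npz'))
x,e=tri(a,(301.4,163.1),b,(279.2,191.2));print(x,e)
for f in('side0','s19'):
    g=dict(np.load('pics/%s.npz'%f))['color'][170:235,205:315].astype(int);print(f,((g.max(2)-g.min(2)<22)&(g.sum(2)>100)&(g.sum(2)<330)).sum())"
```

```text
top0 [(113, 144, 116), (112, 143, 115), (113, 144, 116), (113, 143, 114), (90, 116, 92), (56, 74, 57), (55, 72, 56), (53, 60, 46), (51, 34, 26), (63, 39, 28), (126, 81, 59), (128, 87, 65), (85, 78, 76), (82, 77, 76), (153, 110, 77), (198, 146, 102), (198, 146, 102), (197, 145, 101), (196, 144, 100)]
t19 [(113, 140, 113), (114, 145, 115), (114, 145, 116), (114, 145, 117), (114, 145, 116), (114, 145, 116), (113, 143, 115), (84, 108, 85), (56, 74, 58), (57, 73, 58), (53, 50, 38), (50, 34, 24), (57, 36, 26), (77, 51, 36), (153, 108, 74), (200, 148, 103), (199, 147, 103), (198, 146, 102), (196, 145, 100)]
[0.67617114 0.04949341 0.07056667] 0.0021716706682458013
side0 821
s19 454
```

```bash
python3 -c "
from plant import ctrl
print(ctrl.close_job())"
```

```text
the job is handed in; nothing more can be done
None
```

The drawer is pushed shut against its stop with all four nut drivers and the probe lying in it below the rim, the gripper is clear of everything, and the job was handed in at about 64 s; no verdict was returned.

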